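Sort cut glass: rejects into the guarded cullet box, good strips into the sleeve case

TASK

Raise the stiff lid of the grey waste-glass box to about 75 degrees and leave it standing there as a splinter guard, then drop every broken amber piece into that box. Slide every whole green glass strip fully home, up to the back wall, in a sleeve of its own in the wooden case (any sleeve will do). Leave the blue glass cutter and the two wooden hand tools beside the work where they are.

Things in the scene. Friction and masses are not known exactly. Their poses are not given: they have to be found in the camera images.
- sleeve_case: Fixed wooden case at the right, three level roofed sleeves side by side, 112 deep, 230 wide, 48 high. Origin on the bench under the middle mouth; x points into the sleeves (away from the robot), y left, z up. Before the mouths the floor runs on 15 mm as a lip 24 mm high, unroofed, with brass cheeks to 38 mm height that flare from 40 to about 54 mm apart.
- sleeve_0 (a point): Mouth of sleeve 0 (0 right, 1 middle, 2 left; 70 mm apart): centre of its floor, 24 mm above the bench, at the roof's front edge; axes as the case. Sleeve 40 wide, 16 high, 100 mm deep to a solid back wall; takes one strip. Fully home, a strip stands out 128 mm and its centre is 14 mm in front of the mouth (x = -0.014).
- sleeve_1 (a point): Mouth of sleeve 1 (0 right, 1 middle, 2 left; 70 mm apart): centre of its floor, 24 mm above the bench, at the roof's front edge; axes as the case. Sleeve 40 wide, 16 high, 100 mm deep to a solid back wall; takes one strip. Fully home, a strip stands out 128 mm and its centre is 14 mm in front of the mouth (x = -0.014).
- sleeve_2 (a point): Mouth of sleeve 2 (0 right, 1 middle, 2 left; 70 mm apart): centre of its floor, 24 mm above the bench, at the roof's front edge; axes as the case. Sleeve 40 wide, 16 high, 100 mm deep to a solid back wall; takes one strip. Fully home, a strip stands out 128 mm and its centre is 14 mm in front of the mouth (x = -0.014).
- cullet_box: Fixed grey box for waste glass at the left, 210 (x) x 210 (y) x 95 mm high, walls and floor 8 mm, open at the top under a hinged lid. Origin at the centre of its underside; its front faces its own -x, roughly towards the robot.
- guard_lid (a joint): Lid of the box, dark frame and pale window, 212 mm from hinge to front edge, hinged on the far (+x) upper rim. Rad: 0 closed (level), grows as it is raised, end stop 1.9; 75 degrees is 1.31. Stiff: it stays at any angle; moving it takes about 3 to 6 N at the handle. Starts at 0 to 0.2.
- lid_handle (a point): Centre of the lid's red handle: a bar 18 mm thick, 36 mm long along the box's y, 26 mm in front of the box's front wall and 103 mm above the bench when shut. Pinch it from above on its two flat ends (36 mm, fingers closing along the box's y); it turns between the pads as the lid swings. 236 mm from the hinge. Its axes turn with the lid.
- lid_hinge (a point): Middle of the lid's hinge line, 95 mm above the bench over the outer face of the box's far wall; the hinge axis is its y axis (the box's y).
- green_strip_0: Good part: whole green glass strip, 36 (x) x 228 (y) x 10 (z) mm, about 60 g; origin at the centre of its underside. Its two ends are alike. Two or three are present.
- green_strip_1: Good part: whole green glass strip, 36 (x) x 228 (y) x 10 (z) mm, about 60 g; origin at the centre of its underside. Its two ends are alike. Two or three are present.
- green_strip_2: Good part: whole green glass strip, 36 (x) x 228 (y) x 10 (z) mm, about 60 g; origin at the centre of its underside. Its two ends are alike. Two or three are present.
- amber_piece_0: Reject: broken amber (orange-brown) glass piece, 46 wide (x) x about 102 long (y, from -52 to +50) x 10 mm, about 50 g, with one slanting snapped end at +y (the straight 46 mm sides run from y = -52 to +32); origin at the centre of its underside. Three or four are present.
- amber_piece_1: Reject: broken amber (orange-brown) glass piece, 46 wide (x) x about 102 long (y, from -52 to +50) x 10 mm, about 50 g, with one slanting snapped end at +y (the straight 46 mm sides run from y = -52 to +32); origin at the centre of its underside. Three or four are present.
- amber_piece_2: Reject: broken amber (orange-brown) glass piece, 46 wide (x) x about 102 long (y, from -52 to +50) x 10 mm, about 50 g, with one slanting snapped end at +y (the straight 46 mm sides run from y = -52 to +32); origin at the centre of its underside. Three or four are present.
- amber_piece_3: Reject: broken amber (orange-brown) glass piece, 46 wide (x) x about 102 long (y, from -52 to +50) x 10 mm, about 50 g, with one slanting snapped end at +y (the straight 46 mm sides run from y = -52 to +32); origin at the centre of its underside. Three or four are present.
- glass_cutter: Bystander: slim blue glass cutter, 158 mm long (y); origin under its centre.
- wood_fid: Bystander: tapered light wooden fid, 23 x 135 (y) x 23 mm, behind the work; origin under its centre.
- lathekin: Bystander: flat light wooden lathekin, 28 x 173 (y) x 9 mm, right of the case; origin under its centre.

How it is judged:
By the outcome, as a careful person would: the job done as asked, in the order asked, and still so for the second after the job is handed in, with the robot touching nothing.
Of green_strip_0, green_strip_1, green_strip_2 only 2 to 3 are there at a start; the rules pass over those that are not, and their reading is None.
Of amber_piece_0, amber_piece_1, amber_piece_2, amber_piece_3 only 3 to 4 are there at a start; the rules pass over those that are not, and their reading is None.
At some moment in a run one of green_strip_0, green_strip_1, green_strip_2, amber_piece_0, amber_piece_1, amber_piece_2, amber_piece_3 may be knocked a few centimetres aside while the robot is not near it.
Once in a run the grip may slacken for a moment while it holds something.
It also fails if it takes over 210 s, if anything falls off the work surface, if the arm or the gripper's body presses on something with over 40 N, if the wrist force passes 120 N, or if a joint passes its speed limit or range.

ROBOT

A 6-joint arm with a two-finger parallel gripper is mounted at the origin on a cart in front of the work surface, level with it; the furniture and walls round the work are solid. World frame = base frame: x ahead of the robot, y to its left, z up, the work surface at z = 0. Lengths are in m, angles in rad, forces in N, time in s.
With the tool pointing down it reaches from about 0.425 to 0.95 m from the base axis. Payload 3.5 kg.
Tool frame: the origin (TCP) lies at the very end of the fingers, on their centre line; the grasp point (between the pads) lies 19 mm behind it; z points along the fingers, y is the line along which they close (so a half turn about z gives the same grasp; the last joint's range is limited). The gripper opens to 85 mm and grips with 20 to 120 N. Pads are 22 mm wide; open, the fingers measure 114 mm over their backs; the gripper's body (76 mm by 85 mm) begins 54 mm behind the grasp point. The pads swing forward as they close: fully open they stand 13 mm farther back than shut.
Start: joints at [-1.403, 0.286, 1.577, -0, 1.279, -0.15], TCP at [0.211, -0.641, 0.231] pointing down, gripper open.
Joint ranges: [-2.77, 2.77], [-0.9, 2.22], [0.21, 2.48], [-1.53, 4.67], [0.24, 2.81], [-2.84, 2.84]. Speed limits (rad/s): [2.79, 2.79, 3.14, 3.14, 3.14, 3.14].

INTERFACE

Orientations are given as a unit quaternion [x, y, z, w].
In Python, from plant import ctrl gives the robot as it stands.
- The arm moves only by the shell command python3 inch.py 'ROWS' [FORCE]. ROWS is a JSON list that holds a single list of rows (three levels of brackets), with 1 to 10 rows, each of 7 numbers: dx, dy, dz in mm, then a rotation vector rx, ry, rz in units of 0.1 rad, then the opening from 0.0 (shut) to 1.0 (fully open); each row is the pose to reach, as a shift and turn from the pose commanded when the command began, along the tool's axes at that moment; what a row does not reach only later rows make up. A row lasts 1/8 s, in which the tool goes at most 0.0625 m and 0.188 rad, less where a joint would pass 70% of its speed; a pose out of reach is approached as far as the arm can. The fingers move at their own pace and stop on an object; FORCE is the grip in N (left out, the last holds). Time passes only in rows, so rows that do not move let the fingers close. It prints the time, the measured TCP pose, the force, the opening and the grip force at its end. Input that does not fit is refused with a message, and nothing moves.
- ctrl.get_state(): the state, without advancing time (a new reading comes with each control period).
- ctrl.read_camera(name): name is "scene" or "top" or "wrist"; returns a dict with "pixels" (420x560x3 uint8, red, green, blue), "camera_matrix" (3x3 intrinsics, pixels), "xyz" and "orientation" of the camera in the world. Camera axes: x right, y down, z forward; pixel columns grow to the right and rows downward; lengths in m; the calibration is good to about 2 mm. A picture is of the moment at which its call begins. There is no depth.
- ctrl.sign_off(): hands the job in; it is judged then, once.
The state is a dict: "time": time; "qpos": joint angles; "dq": joint speeds; "joint_efforts": joint torques, N m; "eef_pos": TCP position; "tcp_rot": TCP orientation; "contact_force": force on the tool from outside, world axes, zero at the start; "wrist_torque": the same for the moment, N m; "opening": opening from 0.0 (shut) to 1.0 (fully open); "finger_force": force on a finger pad.
Only numpy, scipy, OpenCV 4.12 (cv2) and the standard library are available. Lean on these libraries where they do the work, as an engineer would, in place of code of your own. Each camera call takes 0.05 s, during which the arm holds its last target. There are 200 camera calls.

## Working session

There is one attempt and no reset: what is moved stays moved. The work goes in short steps, Python scripts to look and compute and a shell command to move; the robot and the scene stay as the last step left them, time stands still between calls to the robot, and variables do not carry over. Pictures are saved under pics/ and viewed, at most 14 in all, crops included, and the job is handed in when it is done.

```bash
ls; mkdir -p pics
python3 - <<'E'
from plant import ctrl
import cv2
for n in ["scene","top","wrist"]:
    r=ctrl.read_camera(n); cv2.imwrite(f"pics/{n}0.png",r["pixels"][:,:,::-1])
    print(n,r["camera_matrix"],r["xyz"],r["orientation"])
print(ctrl.get_state())
E
```

```text
inch.py
pics
plant.py
scene [[518.52107525   0.         284.24506339]
 [  0.         518.52107525 204.12729022]
 [  0.           0.           1.        ]] [-0.257739   -1.06970681  1.38164682] [ 0.87535482 -0.28770688  0.12963435 -0.36629719]
top [[495.48693359   0.         284.23948967]
 [  0.         495.48693359 215.58899936]
 [  0.           0.           1.        ]] [ 0.43016376 -0.02787887  1.59744793] [-0.69830214  0.71433641 -0.02840803  0.03592498]
wrist [[296.38074893   0.         281.70042977]
 [  0.         296.38074893 207.3537219 ]
 [  0.           0.           1.        ]] [ 0.29222369 -0.6145163   0.37193536] [ 0.79899487 -0.57805037 -0.0981298   0.13354964]
{'time': 0.15, 'qpos': array([-1.40300041e+00,  2.87017936e-01,  1.57784120e+00,  4.81967882e-06,
        1.27862321e+00, -1.49984623e-01]), 'dq': array([-0.00120751, -0.0027015 , -0.00551932, -0.0009863 , -0.00088101,
        0.0006009 ]), 'joint_efforts': array([-4.67315549e-04, -4.06604362e+01, -2.93142611e+01, -1.91803633e-04,
        3.94176634e-03, -7.13660256e-06]), 'eef_pos': array([ 0.21086165, -0.64067569,  0.23022749]), 'tcp_rot': array([ 9.87403145e-01,  1.58221793e-01, -6.10739179e-06, -9.44829260e-04]), 'contact_force': array([ 0.18551345, -0.1038679 ,  0.10273959]), 'wrist_torque': array([-0.00097602, -0.04824914, -0.05051125]), 'finger_force': 0.0, 'opening': 0.9959440350836063}
```
View pics/top0.png

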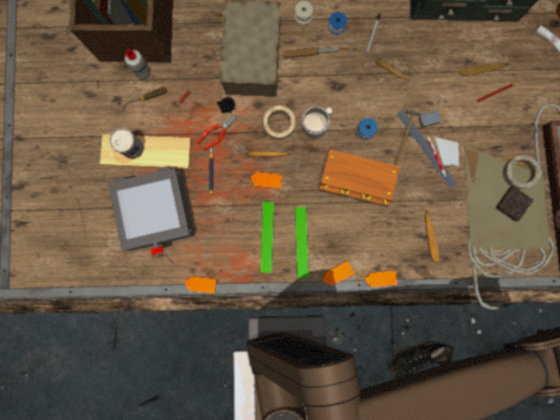

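View pics/scene0.png

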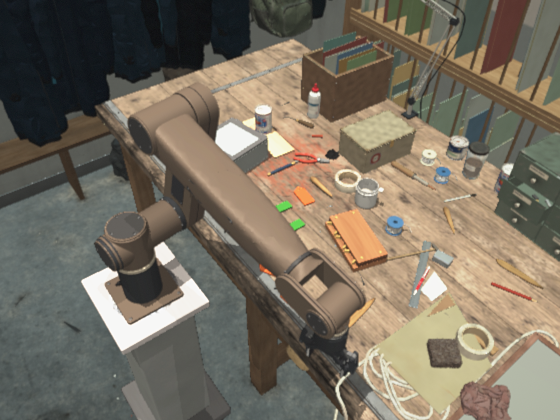

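Create h.py:
```python
from plant import ctrl
import cv2, numpy as np
from scipy.spatial.transform import Rotation as R
HS={"green":((45,120,80),(75,255,255)),"amber":((8,200,150),(20,255,255)),"red":((0,200,120),(4,255,255))}
def cam(n,save=None):
    r=ctrl.read_camera(n)
    if save: cv2.imwrite(f"pics/{save}.png",r["pixels"][:,:,::-1])
    return r
def w(r,uv,z):
    "pixels -> world on plane z"
    uv=np.atleast_2d(np.asarray(uv,float)); K=r["camera_matrix"]
    d=np.c_[(uv-K[:2,2])/K[0,0],np.ones(len(uv))]@R.from_quat(r["orientation"]).as_matrix().T
    return r["xyz"]+d*((z-r["xyz"][2])/d[:,2])[:,None]
def px(r,P):
    p=(np.atleast_2d(P)-r["xyz"])@R.from_quat(r["orientation"]).as_matrix(); K=r["camera_matrix"]
    return p[:,:2]/p[:,2:]*K[0,0]+K[:2,2]
def blobs(r,c,amin=40):
    hsv=cv2.cvtColor(r["pixels"],cv2.COLOR_RGB2HSV); m=cv2.inRange(hsv,*map(np.array,HS[c]))
    return [k for k in cv2.findContours(m,cv2.RETR_EXTERNAL,cv2.CHAIN_APPROX_NONE)[0] if cv2.contourArea(k)>=amin]
def find(r,c,z=0.01,amin=40):
    out=[]
    for k in blobs(r,c,amin):
        P=w(r,k[:,0,:],z)[:,:2]; (cx,cy),(a,b),_=q=cv2.minAreaRect((P*1000).astype(np.float32))
        bx=cv2.boxPoints(q); e=[bx[1]-bx[0],bx[2]-bx[1]]; l=max(e,key=np.linalg.norm)
        m=cv2.moments(k); g=w(r,[[m["m10"]/m["m00"],m["m01"]/m["m00"]]],z)[0]
        out.append((np.round([cx,cy],1),np.round(sorted((a,b)),1),round(float(np.degrees(np.arctan2(l[1],l[0]))%180),1),np.round(g[:2]*1000,1)))
    return out
def go(xyz,yaw=None,rot=None):
    "print shift and turn in tool axes; yaw = direction of closing line, deg (tool down)"
    s=ctrl.get_state(); T=R.from_quat(s["tcp_rot"]); d=T.inv().apply(np.array(xyz)-s["eef_pos"])
    if rot is None and yaw is not None:
        c=[]
        for y in (yaw,yaw+180):
            a=np.radians(y); Y=np.array([np.cos(a),np.sin(a),0]); Z=np.array([0,0,-1.]); c.append(R.from_matrix(np.c_[np.cross(Y,Z),Y,Z]))
        rot=min(c,key=lambda q:(T.inv()*q).magnitude())
    v=(T.inv()*rot).as_rotvec() if rot is not None else np.zeros(3)
    print("d",np.round(d,4),"rv",np.round(v,3),"q",np.round(s["qpos"],2),"t",round(s["time"],2),"op",round(s["opening"],3))
```

Run:
```python
from h import *
r=cam("top")
for c in HS: print(c,*find(r,c,0.01 if c!="red" else 0.103,15),sep="\n ")
print(np.round(w(r,[[100,296],[330,303]],0),3), "case",np.round(w(r,[[331,151],[399,165],[388,205],[320,188]],.048),3))
print("box",np.round(w(r,[[110,181],[178,168],[192,235],[124,248]],.1),3),"hand",np.round(w(r,[157,251],.11),3))
```

```text
green
 (array([488.6, -64.9]), array([ 36.1, 227.2]), 0.8, array([487.5, -65. ]))
 (array([508.6,  45.2]), array([ 36.5, 224.9]), 177.3, array([509. ,  44.9]))
amber
 (array([363.5, 260.9]), array([43.8, 96.3]), 82.1, array([362.9, 257.6]))
 (array([ 368.3, -313. ]), array([43.1, 97.1]), 94.2, array([ 368.6, -315.8]))
 (array([ 386.4, -177.2]), array([43. , 94.2]), 116.2, array([ 388.2, -181.5]))
 (array([693.6,  46.3]), array([ 47.2, 101.1]), 83.1, array([693.3,  42.7]))
red
 (array([470.3, 374.4]), array([14.7, 34.3]), 102.8, array([470.6, 374.5]))
[[ 0.331  0.583  0.   ]
 [ 0.293 -0.152  0.   ]] case [[ 0.774 -0.166  0.048]
 [ 0.724 -0.379  0.048]
 [ 0.598 -0.339  0.048]
 [ 0.656 -0.128  0.048]]
box [[0.686 0.518 0.1  ]
 [0.721 0.309 0.1  ]
 [0.514 0.267 0.1  ]
 [0.48  0.474 0.1  ]] hand [[0.468 0.371 0.11 ]]
```

Run:
```python
from h import *
go([.50,-.30,.32],77); go([.47,.374,.25],101)
s=ctrl.get_state();T=R.from_quat(s["tcp_rot"]);r=cam("wrist");print(T.inv().apply(r["xyz"]-s["eef_pos"]),(T.inv()*R.from_quat(r["orientation"])).as_rotvec())
```

```text
d [ 0.3812 -0.2335 -0.0891] rv [-0.001  0.     0.545] q [-1.4   0.29  1.58 -0.    1.28 -0.15] t 0.2 op 1.001
d [ 0.5632 -0.8831 -0.0182] rv [-0.001 -0.     0.126] q [-1.4   0.29  1.58 -0.    1.28 -0.15] t 0.2 op 1.001
[ 0.08550662  0.00034509 -0.14184757] [-0.26127026 -0.26178339  1.55486667]
```

The manual's scale: shifts go in mm and turns go in units of 0.1 rad. Converting my numbers, 0.38 m is 380, -0.23 m is -230, 0.54 rad is 5.4.

```bash
python3 inch.py '[[[380, -230, -90, 0, 0, 5.4, 1], [380, -230, -90, 0, 0, 5.4, 1], [380, -230, -90, 0, 0, 5.4, 1], [380, -230, -90, 0, 0, 5.4, 1], [380, -230, -90, 0, 0, 5.4, 1], [380, -230, -90, 0, 0, 5.4, 1], [380, -230, -90, 0, 0, 5.4, 1], [380, -230, -90, 0, 0, 5.4, 1], [380, -230, -90, 0, 0, 5.4, 1], [380, -230, -90, 0, 0, 5.4, 1]]]'
python3 - <<'E'
from h import *
r=cam("wrist","case1")
for c in HS: print(c,*find(r,c,0.01,40),sep="\n ")
go([.56,.05,.34],90)
E
```

```text
time: 1.5
eef_pos: [0.4991, -0.305, 0.3205]
tcp_rot: [0.994, -0.112, -0.001, -0.0]
contact_force: [0.5, 0.0, -0.0]
opening: 1.0
finger_force: 0.0
green
 (array([511.2,  44.8]), array([ 36.8, 226.9]), 177.0, array([522.8,  44.2]))
 (array([491.1, -65.3]), array([ 36.7, 226.7]), 0.7, array([503.6, -65. ]))
amber
 (array([361.4, 236.4]), array([47.3, 49.5]), 81.3, array([360. , 232.7]))
 (array([ 379.2, -142.1]), array([23.8, 32.7]), 142.5, array([ 379.5, -144.1]))
 (array([ 370.7, -178.9]), array([15.4, 52.8]), 138.6, array([ 372.2, -177.8]))
 (array([692.7,  32. ]), array([45.8, 72.5]), 82.4, array([691.6,  27.9]))
red
d [-0.0195 -0.3598 -0.0194] rv [-0.     0.001 -0.224] q [-0.72  0.03  1.7  -0.    1.41  1.07] t 1.55 op 0.997
```

View pics/case1.png

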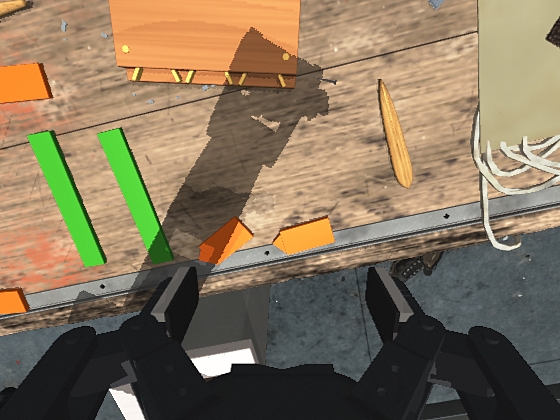

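Scaled: -0.36 m is -360, -0.3 m is -300, -0.22 rad is -2.2.

```bash
python3 inch.py '[[[-20, -60, -20, 0, 0, -1, 1], [-20, -120, -20, 0, 0, -2, 1], [-20, -180, -20, 0, 0, -2.2, 1], [-20, -240, -20, 0, 0, -2.2, 1], [-20, -300, -20, 0, 0, -2.2, 1], [-20, -360, -20, 0, 0, -2.2, 1], [-20, -360, -20, 0, 0, -2.2, 1]]]'
python3 - <<'E'
from h import *
r=cam("wrist")
for c in HS: print(c,*find(r,c,0.01,40),sep="\n ")
go([.44,.365,.27],101)
E
```

```text
time: 2.42
eef_pos: [0.5599, 0.0537, 0.3407]
tcp_rot: [1.0, 0.001, -0.001, -0.0]
contact_force: [0.0, 0.4, -1.2]
opening: 0.996
finger_force: 0.0
green
 (array([491.6, -63.2]), array([ 35.8, 224.7]), 0.6, array([502.8, -63. ]))
 (array([511.1,  46.5]), array([ 35.7, 226.6]), 176.9, array([522.9,  46. ]))
amber
 (array([365.3, 263.2]), array([45.5, 98.5]), 81.5, array([369.4, 268.3]))
 (array([ 370. , -308.2]), array([ 45.8, 100.2]), 94.4, array([ 370.6, -312.5]))
 (array([ 387.5, -173.9]), array([45.3, 98.5]), 117.4, array([ 390.6, -178. ]))
 (array([694.6,  45.3]), array([45.5, 94.8]), 82.8, array([694.7,  42.8]))
red
 (array([428. , 461.2]), array([20.6, 47.2]), 101.7, array([428. , 461.1]))
d [-0.12   -0.313   0.0707] rv [ 0.     0.001 -0.193] q [-0.09 -0.03  1.72 -0.    1.44  1.48] t 2.48 op 0.996
```

```bash
python3 inch.py '[[[-120, -310, 70, 0, 0, -1.9, 1], [-120, -310, 70, 0, 0, -1.9, 1], [-120, -310, 70, 0, 0, -1.9, 1], [-120, -310, 70, 0, 0, -1.9, 1], [-120, -310, 70, 0, 0, -1.9, 1], [-120, -310, 70, 0, 0, -1.9, 1], [-120, -310, 70, 0, 0, -1.9, 1]]]'
python3 - <<'E'
from h import *
r=cam("wrist","box1"); t=cam("top")
for z in(.105,.11,.12,.13):print(z,*find(r,"red",z),*find(t,"red",z,15))
E
```

```text
time: 3.35
eef_pos: [0.4406, 0.3611, 0.2702]
tcp_rot: [0.996, 0.094, -0.001, 0.001]
contact_force: [-0.9, -0.2, -0.5]
opening: 0.997
finger_force: 0.0
0.105 (array([472. , 375.4]), array([15.5, 34.4]), 100.8, array([472.6, 375.9]))
0.11 (array([472.9, 375.5]), array([15.3, 33.8]), 100.8, array([473.5, 375.9]))
0.12 (array([474.6, 375.5]), array([14.8, 32.7]), 100.8, array([475.2, 376. ]))
0.13 (array([476.3, 375.6]), array([14.3, 31.6]), 100.8, array([476.9, 376. ]))
```

View pics/box1.png

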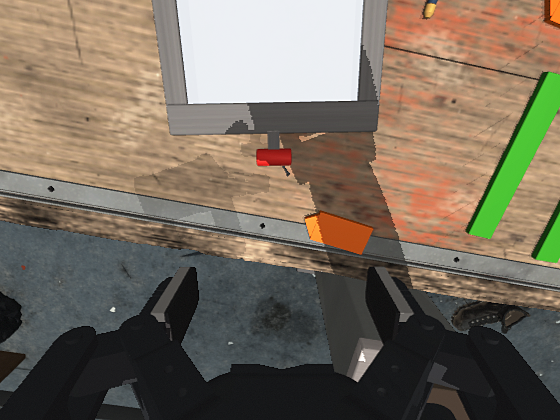

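Run:
```python
from h import *
go([.473,.3755,.09],100.8)
```

```text
d [ 0.0336 -0.0095  0.1813] rv [ 0.001 -0.    -0.003] q [ 0.51  0.03  1.8  -0.    1.32  1.89] t 3.45 op 1.0
```

Scaled: 0.181 m is 181, 0.14 m is 140.

```bash
python3 inch.py '[[[34, -9, 50, 0, 0, 0, 1], [34, -9, 100, 0, 0, 0, 1], [34, -9, 140, 0, 0, 0, 1], [34, -9, 181, 0, 0, 0, 1], [34, -9, 181, 0, 0, 0, 1], [34, -9, 181, 0, 0, 0, 0.3], [34, -9, 181, 0, 0, 0, 0], [34, -9, 181, 0, 0, 0, 0], [34, -9, 181, 0, 0, 0, 0], [34, -9, 181, 0, 0, 0, 0]]]' 40
python3 - <<'E'
from h import *
for th in np.arange(.1,1.33,.1): print(round(th,2),np.round([.236-(.236*np.cos(th)-.008*np.sin(th)),-(.236*np.sin(th)+.008*np.cos(th)-.008)],4))
E
```

```text
time: 4.7
eef_pos: [0.4739, 0.3759, 0.0924]
tcp_rot: [0.995, 0.095, 0.002, 0.001]
contact_force: [1.9, -6.1, 3.8]
opening: 0.407
finger_force: 45.3
0.1 [ 0.002  -0.0235]
0.2 [ 0.0063 -0.0467]
0.3 [ 0.0129 -0.0694]
0.4 [ 0.0217 -0.0913]
0.5 [ 0.0327 -0.1122]
0.6 [ 0.0457 -0.1319]
0.7 [ 0.0607 -0.1502]
0.8 [ 0.0773 -0.1669]
0.9 [ 0.0956 -0.1818]
1.0 [ 0.1152 -0.1949]
1.1 [ 0.1361 -0.206 ]
1.2 [ 0.1579 -0.2149]
1.3 [ 0.1806 -0.2215]
```

Gripped (34–36 mm). Swing in two halves, relative to a start angle of about 0.

Scaled: -0.112 m is -112, -0.102 m is -102.

```bash
python3 inch.py '[[[1, 0, -12, 0, 0, 0, 0], [2, 0, -23.5, 0, 0, 0, 0], [4, 0, -35, 0, 0, 0, 0], [6, 0, -47, 0, 0, 0, 0], [9, 0, -58, 0, 0, 0, 0], [13, 0, -69, 0, 0, 0, 0], [17, 0, -80, 0, 0, 0, 0], [22, 0, -91, 0, 0, 0, 0], [27, 0, -102, 0, 0, 0, 0], [33, 0, -112, 0, 0, 0, 0]]]' 40
```

```text
time: 5.95
eef_pos: [0.5045, 0.3822, 0.2017]
tcp_rot: [0.996, 0.094, -0.001, 0.001]
contact_force: [3.3, -3.3, -7.9]
opening: 0.408
finger_force: 41.6
```

Scaled: 0.148 m is 148, 0.125 m is 125.

```bash
python3 inch.py '[[[13, 0, -20, 0, 0, 0, 0], [28, 0, -38, 0, 0, 0, 0], [45, 0, -55, 0, 0, 0, 0], [63, 0, -70, 0, 0, 0, 0], [82.5, 0, -83, 0, 0, 0, 0], [103, 0, -94, 0, 0, 0, 0], [125, 0, -103, 0, 0, 0, 0], [148, 0, -109, 0, 0, 0, 0], [150.5, 0, -110, 0, 0, 0, 0], [150.5, 0, -110, 0, 0, 0, 0]]]' 40
python3 - <<'E'
from h import *
r=cam("top");print(*find(r,"red",.32,5)); r=cam("wrist");print(*find(r,"red",.32,5));r=cam("scene","lid1");print(*find(r,"red",.32,5))
E
```

```text
time: 7.2
eef_pos: [0.6517, 0.4127, 0.3126]
tcp_rot: [0.996, 0.094, -0.0, -0.001]
contact_force: [-0.6, 2.4, -2.5]
opening: 0.401
finger_force: 40.6

(array([631.5, 401.6]), array([ 3.2, 22.5]), 97.5, array([631.3, 403.7])) (array([757.4, 371.2]), array([2.6, 6.7]), 116.2, array([756.5, 371.9])) (array([760.6, 365.2]), array([3.2, 5.9]), 118.8, array([760.4, 365.5])) (array([769.8, 356.4]), array([2.1, 7.3]), 155.6, array([769.8, 356.7])) (array([766. , 376.8]), array([2.7, 9.3]), 146.8, array([765.2, 377.6])) (array([775.5, 353.5]), array([2.1, 2.9]), 85.4, array([775.7, 353.7])) (array([773.5, 369.2]), array([1.4, 4.6]), 147.1, array([773.4, 369.1])) (array([776.1, 366.4]), array([ 3.8, 17.6]), 111.7, array([776.8, 364. ]))
```

Scaled: -0.18 m is -180, -0.12 m is -120.

```bash
python3 inch.py '[[[0, 0, 0, 0, 0, 0, 0.8], [0, 0, 0, 0, 0, 0, 0.8], [0, 0, 0, 0, 0, 0, 0.8], [0, 0, -50, 0, 0, 0, 0.9], [0, 0, -100, 0, 0, 0, 1], [-60, 0, -100, 0, 0, 0, 1], [-120, 0, -100, 0, 0, 0, 1], [-180, 0, -100, 0, 0, 0, 1], [-180, 0, -100, 0, 0, 0, 1]]]'
python3 - <<'E'
from h import *
r=cam("top","lid2")
for z in(.3,.32,.33):print(*find(r,"red",z,5))
r=cam("wrist","lid3")
for z in(.3,.32,.33):print(*find(r,"red",z,5))
h=np.array([.705,.4197,.095])
for th in (1.2,1.31,1.4):
  f=.236*np.cos(th)-.008*np.sin(th); print(th,h+np.array([-f*.982,-f*.187,.236*np.sin(th)+.008*np.cos(th)]))
E
```

```text
time: 8.48
eef_pos: [0.4722, 0.377, 0.4128]
tcp_rot: [0.996, 0.095, 0.0, 0.0]
contact_force: [0.7, 0.8, 1.3]
opening: 1.001
finger_force: 0.0
(array([642.8, 418.5]), array([15.3, 37. ]), 100.1, array([642.8, 417.9]))
(array([639.6, 411.6]), array([15.1, 36.5]), 100.1, array([639.6, 411.1]))
(array([637.9, 408.2]), array([15. , 36.2]), 100.1, array([637.9, 407.6]))



1.2 [0.62834496 0.40510276 0.31786009]
1.31 [0.65283309 0.40976598 0.32508245]
1.4 [0.67335147 0.41367324 0.32892587]
```

View pics/lid3.png

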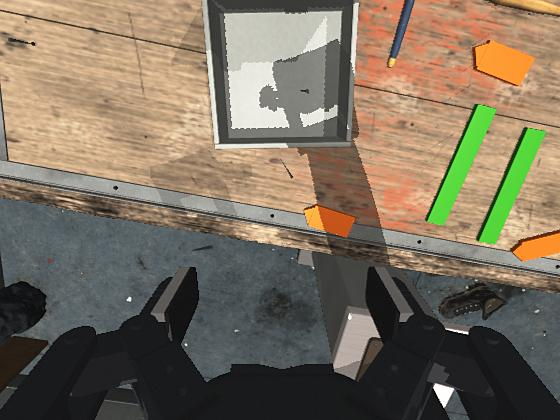

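Scaled: 0.1 m is 100, -0.03 m is -30.

```bash
python3 inch.py '[[[50, 0, -30, 0, 0, 0, 1], [100, 0, -30, 0, 0, 0, 1], [100, 0, -30, 0, 0, 0, 1], [100, 0, -30, 0, 0, 0, 1]]]'
python3 - <<'E'
from h import *
r=cam("wrist","lid3"); print(r["xyz"])
for z in(.315,.325,.335):print(*find(r,"red",z,5))
E
```

```text
time: 9.07
eef_pos: [0.575, 0.3962, 0.4414]
tcp_rot: [0.996, 0.093, -0.001, 0.0]
contact_force: [0.0, 0.4, 0.4]
opening: 0.997
finger_force: 0.0
[0.65932246 0.41192605 0.58316265]
(array([641.6, 410.9]), array([16. , 36.8]), 100.7, array([641.7, 410.4])) (array([727.4, 333. ]), array([4. , 6.3]), 113.5, array([726.4, 333.4])) (array([731.1, 322.1]), array([1.4, 8.6]), 123.1, array([731.6, 321.5])) (array([734.4, 323.4]), array([1.5, 5.6]), 122.3, array([734.1, 324.1])) (array([747.6, 309.5]), array([1.9, 4.2]), 153.3, array([747.7, 309.6])) (array([741.3, 340.2]), array([ 3.8, 13.4]), 144.5, array([739.2, 342.4]))
(array([642.3, 410.9]), array([15.4, 35.4]), 100.7, array([642.3, 410.5])) (array([724.8, 336. ]), array([3.9, 6.1]), 113.5, array([723.9, 336.3])) (array([728.4, 325.4]), array([1.3, 8.3]), 123.1, array([728.9, 324.9])) (array([731.6, 326.7]), array([1.4, 5.4]), 122.3, array([731.3, 327.4])) (array([744.3, 313.3]), array([1.8, 4.1]), 153.3, array([744.4, 313.4])) (array([738.3, 342.9]), array([ 3.7, 12.9]), 144.5, array([736.2, 345. ]))
(array([642.9, 411. ]), array([14.8, 34. ]), 100.7, array([643. , 410.5])) (array([722.3, 338.9]), array([3.7, 5.8]), 113.5, array([721.4, 339.2])) (array([725.8, 328.8]), array([1.3, 8. ]), 123.1, array([726.2, 328.2])) (array([728.8, 330. ]), array([1.3, 5.2]), 122.3, array([728.5, 330.7])) (array([741. , 317.1]), array([1.7, 3.9]), 153.3, array([741.1, 317.2])) (array([735.2, 345.6]), array([ 3.5, 12.4]), 144.5, array([733.2, 347.6]))
```

View pics/lid3.png

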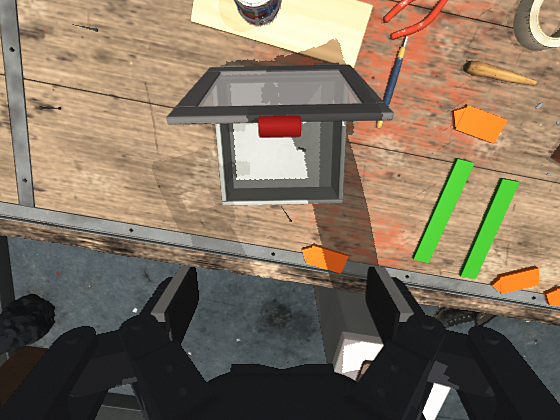

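Run:
```python
from h import *
r=cam("wrist"); P=w(r,[[222,205],[342,205]],.095); print(P,np.linalg.norm(P[0]-P[1]))
m=P.mean(0);print("hinge",m+.21*np.array([.982,.187,0]))
L=w(r,[[168,123],[393,118]],.3);print(L,np.linalg.norm(L[0]-L[1]))
```

```text
[[0.47678969 0.48363005 0.095     ]
 [0.51576446 0.27822781 0.095     ]] 0.20906724524456508
hinge [0.70249707 0.42019893 0.095     ]
[[0.62312915 0.51237271 0.3       ]
 [0.66611248 0.30947108 0.3       ]] 0.20740453083310076
```

Run:
```python
from h import *
r=cam("wrist"); print(*find(r,"amber",.01),sep="\n")
go([.3645,.262,.12],171.5)
```

```text
(array([ 363. , -275.7]), array([28.4, 49.3]), 27.7, array([ 365.6, -277.2]))
(array([ 388.3, -171.7]), array([ 45.6, 100. ]), 117.3, array([ 391. , -176.1]))
(array([365.5, 264.4]), array([45.1, 98.8]), 81.4, array([362.2, 253.7]))
(array([695. ,  49.2]), array([ 45.9, 100.3]), 82.1, array([694.8,  45.1]))
d [-0.2309  0.0931  0.3231] rv [ 1.000e-03 -2.000e-03 -1.234e+00] q [0.46 0.27 1.22 0.   1.65 1.84] t 9.22 op 0.997
```

Scaled: 0.323 m is 323, 0.3 m is 300, -1.234 rad is -12.34.

```bash
python3 inch.py '[[[-60, 20, 20, 0, 0, -1.8, 1], [-120, 40, 70, 0, 0, -3.6, 1], [-170, 60, 130, 0, 0, -5.4, 1], [-200, 80, 190, 0, 0, -7.2, 1], [-220, 90, 250, 0, 0, -9, 1], [-231, 93, 300, 0, 0, -10.8, 1], [-231, 93, 323, 0, 0, -12.34, 1], [-231, 93, 323, 0, 0, -12.34, 1]]]'
python3 - <<'E'
from h import *
go([.3645,.262,.0],171.5)
r=cam("wrist","a1"); print(*find(r,"amber",.01),sep="\n")
E
```

```text
time: 10.22
eef_pos: [0.36, 0.2603, 0.1158]
tcp_rot: [0.758, 0.652, -0.004, -0.001]
contact_force: [0.7, 0.8, 0.5]
opening: 1.001
finger_force: 0.0
d [0.0029 0.0051 0.1157] rv [-0.008  0.005 -0.002] q [ 0.4  -0.1   2.22  0.    1.03  0.55] t 10.22 op 1.001
(array([364. , 265.3]), array([ 45.2, 101. ]), 82.3, array([363.7, 250.5]))
```

View pics/a1.png

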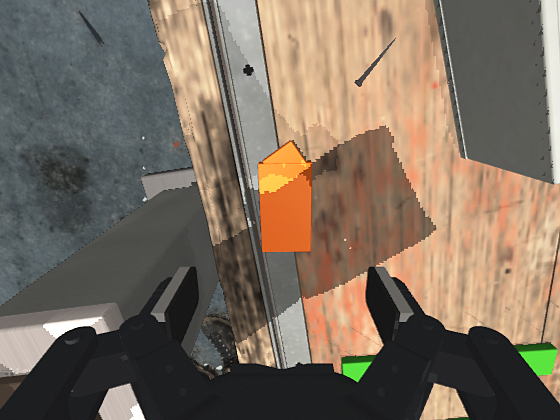

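Scaled: 0.003 m is 3, 0.114 m is 114.

```bash
python3 inch.py '[[[3, 4, 50, 0, 0, 0, 1], [3, 4, 90, 0, 0, 0, 1], [3, 4, 114, 0, 0, 0, 1], [3, 4, 114, 0, 0, 0, 1], [3, 4, 114, 0, 0, 0, 0.3], [3, 4, 114, 0, 0, 0, 0.3], [3, 4, 114, 0, 0, 0, 0.3]]]' 40
```

```text
time: 11.15
eef_pos: [0.3693, 0.2657, 0.0092]
tcp_rot: [0.758, 0.652, -0.001, -0.002]
contact_force: [-4.3, -1.1, 25.7]
opening: 0.378
finger_force: 13.0
```

Scaled: -0.12 m is -120, -0.06 m is -60.

```bash
python3 inch.py '[[[0, 0, 0, 0, 0, 0, 1], [0, 0, 0, 0, 0, 0, 1], [0, 0, -60, 0, 0, 0, 1], [0, 0, -120, 0, 0, 0, 1], [0, 0, -120, 0, 0, 0, 1], [0, 0, -120, 0, 0, 0, 1]]]'
python3 - <<'E'
from h import *
s=ctrl.get_state();print(s["eef_pos"],s["contact_force"])
r=cam("wrist","a2"); print(*find(r,"amber",.01),sep="\n")
go([.3645,.262,.0],171.5)
E
```

```text
time: 11.9
eef_pos: [0.3683, 0.264, 0.1248]
tcp_rot: [0.758, 0.652, -0.0, -0.0]
contact_force: [-1.0, -0.7, 0.3]
opening: 0.994
finger_force: 0.0
[0.36829429 0.26401256 0.12483449] [-1.01015999 -0.71409682  0.29730473]
(array([365.5, 265.2]), array([ 45.2, 101. ]), 82.1, array([364.9, 251. ]))
d [-0.002  -0.0025  0.1238] rv [-0.002  0.002 -0.001] q [ 0.4  -0.09  2.2  -0.    1.04  0.55] t 11.95 op 0.999
```

View pics/a2.png

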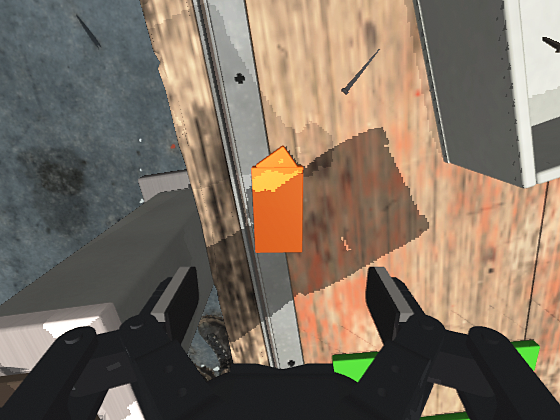

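Scaled: 0.125 m is 125, 0.05 m is 50.

```bash
python3 inch.py '[[[-2, -3, 50, 0, 0, 0, 1], [-2, -3, 90, 0, 0, 0, 1], [-2, -3, 121, 0, 0, 0, 1], [-2, -3, 125, 0, 0, 0, 1], [-2, -3, 125, 0, 0, 0, 1], [-2, -3, 125, 0, 0, 0, 0.8]]]' 40
```

```text
time: 12.7
eef_pos: [0.3665, 0.2632, 0.0015]
tcp_rot: [0.758, 0.653, 0.001, 0.0]
contact_force: [0.3, 0.2, 0.7]
opening: 0.818
finger_force: 0.0
```

Scaled: 0.003 m is 3.

```bash
python3 inch.py '[[[0, 0, 3, 0, 0, 0, 0.65], [0, 0, 3, 0, 0, 0, 0.6], [0, 0, 3, 0, 0, 0, 0.5], [0, 0, 3, 0, 0, 0, 0.45], [0, 0, 3, 0, 0, 0, 0.45]]]' 40
```

```text
time: 13.32
eef_pos: [0.3662, 0.263, -0.002]
tcp_rot: [0.758, 0.653, 0.001, 0.0]
contact_force: [0.2, -0.4, 5.8]
opening: 0.521
finger_force: 43.6
```

Scaled: -0.17 m is -170, -0.12 m is -120.

```bash
python3 inch.py '[[[0, 0, -60, 0, 0, 0, 0.4], [0, 0, -120, 0, 0, 0, 0.4], [0, 0, -170, 0, 0, 0, 0.4], [0, 0, -170, 0, 0, 0, 0.4]]]' 40
python3 - <<'E'
from h import *
s=ctrl.get_state();print(s["finger_force"],s["opening"])
go([.5705,.3944,.16],190.8);go([.5705,.3944,.07],190.8)
E
```

```text
time: 13.82
eef_pos: [0.3681, 0.2639, 0.1718]
tcp_rot: [0.758, 0.653, 0.005, 0.002]
contact_force: [0.9, -0.7, -0.4]
opening: 0.528
finger_force: 42.0
41.984041929244995 0.5280888784131978
d [0.159  0.1807 0.0141] rv [ 0.009 -0.004 -0.337] q [ 0.4  -0.17  2.16 -0.    1.13  0.55] t 13.82 op 0.528
d [0.1586 0.18   0.1041] rv [ 0.009 -0.004 -0.337] q [ 0.4  -0.17  2.16 -0.    1.13  0.55] t 13.82 op 0.528
```

Scaled: 0.18 m is 180, 0.159 m is 159, -0.337 rad is -3.37.

```bash
python3 inch.py '[[[40, 45, 0, 0, 0, -1, 0.4], [80, 90, 0, 0, 0, -2, 0.4], [120, 135, 0, 0, 0, -3, 0.4], [159, 180, 10, 0, 0, -3.37, 0.4], [159, 180, 30, 0, 0, -3.37, 0.4], [159, 180, 70, 0, 0, -3.37, 0.4], [159, 180, 104, 0, 0, -3.37, 0.4], [159, 180, 104, 0, 0, -3.37, 0.4], [159, 180, 104, 0, 0, -3.37, 0.4]]]' 40
python3 inch.py '[[[0, 0, 0, 0, 0, 0, 0.75], [0, 0, 0, 0, 0, 0, 0.75], [0, 0, 0, 0, 0, 0, 0.75], [0, 0, -60, 0, 0, 0, 0.75], [0, 0, -120, 0, 0, 0, 0.75], [-30, -60, -140, 0, 0, 0, 1], [-60, -100, -140, 0, 0, 0, 1], [-60, -100, -140, 0, 0, 0, 1]]]'
python3 - <<'E'
from h import *
r=cam("top","t1")
for c in HS: print(c,*find(r,c,0.01,25),sep="\n ")
E
```

```text
time: 14.95
eef_pos: [0.5669, 0.3931, 0.0637]
tcp_rot: [0.638, 0.77, -0.0, -0.0]
contact_force: [-0.1, 0.0, -0.2]
opening: 0.524
finger_force: 46.8
time: 15.95
eef_pos: [0.4764, 0.3134, 0.2022]
tcp_rot: [0.638, 0.77, -0.002, -0.001]
contact_force: [0.1, 0.0, -0.9]
opening: 0.999
finger_force: 0.0
green
 (array([489.8, -64.9]), array([ 36. , 224.9]), 0.8, array([488.1, -65.1]))
 (array([508.6,  45.4]), array([ 36.1, 225. ]), 176.9, array([509. ,  44.9]))
amber
 (array([ 368.3, -313. ]), array([43.1, 97.1]), 94.2, array([ 368.5, -315.7]))
 (array([ 385.8, -176.9]), array([43.5, 95.6]), 117.1, array([ 387.8, -180. ]))
 (array([573.1, 394.7]), array([45.2, 90.5]), 89.9, array([575.4, 389.8]))
 (array([692.7,  46.5]), array([ 48.4, 100.3]), 82.2, array([693.1,  43. ]))
red
 (array([690.7, 517. ]), array([19.7, 42.4]), 90.5, array([690.7, 517.7]))
```

View pics/t1.png

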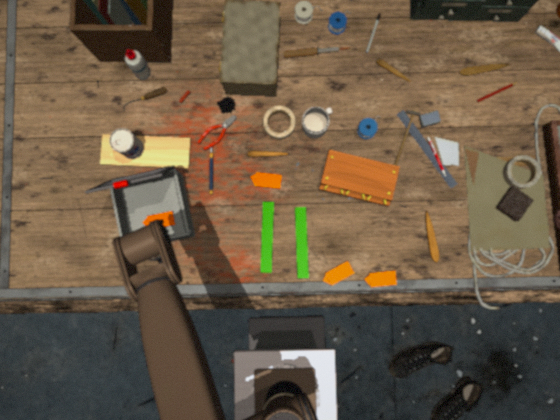

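Run:
```python
from h import *
go([.694,.0445,.12],172.2); r=cam("top");print(w(r,[[268,154],[211,170]],.01))
```

```text
d [-0.3056  0.1612  0.0833] rv [-0.    -0.     0.323] q [0.4  0.09 1.86 0.   1.2  0.22] t 16.0 op 1.0
[[0.77773885 0.03579727 0.01      ]
 [0.72951031 0.22210014 0.01      ]]
```

```bash
python3 inch.py '[[[-50, 27, 0, 0, 0, 1.5, 0.85], [-100, 54, 0, 0, 0, 3, 0.85], [-150, 80, 0, 0, 0, 3.23, 0.85], [-200, 106, 20, 0, 0, 3.23, 0.85], [-250, 132, 50, 0, 0, 3.23, 0.85], [-305.6, 161, 80, 0, 0, 3.23, 0.85], [-305.6, 161, 83, 0, 0, 3.23, 0.85], [-305.6, 161, 83, 0, 0, 3.23, 0.85]]]'
python3 - <<'E'
from h import *
r=cam("wrist"); print(*find(r,"amber",.01),sep="\n")
go([.694,.0445,-.001],172.2)
E
```

```text
time: 17.05
eef_pos: [0.6961, 0.0455, 0.1194]
tcp_rot: [0.753, 0.658, -0.0, -0.001]
contact_force: [-0.3, 0.0, -0.2]
opening: 0.853
finger_force: 0.0
(array([ 368.9, -143.6]), array([15.4, 36.4]), 59.8, array([ 370. , -138.5]))
(array([693.6,  37.2]), array([45.2, 77. ]), 82.4, array([693.6,  37.7]))
d [-0.0022 -0.0018  0.1216] rv [ 0.    -0.001  0.002] q [-0.08  0.43  1.6   0.    1.11  0.06] t 17.1 op 0.848
```

Scaled: 0.123 m is 123, 0.121 m is 121.

```bash
python3 inch.py '[[[-2, -2, 50, 0, 0, 0, 0.85], [-2, -2, 90, 0, 0, 0, 0.85], [-2, -2, 121, 0, 0, 0, 0.85], [-2, -2, 123, 0, 0, 0, 0.85], [-2, -2, 123, 0, 0, 0, 0.8], [-2, -2, 123, 0, 0, 0, 0.65], [-2, -2, 123, 0, 0, 0, 0.45], [-2, -2, 123, 0, 0, 0, 0.45], [-2, -2, 123, 0, 0, 0, 0.45]]]' 40
```

```text
time: 18.23
eef_pos: [0.6949, 0.0438, -0.0]
tcp_rot: [0.753, 0.658, 0.002, 0.001]
contact_force: [-0.7, 1.5, 6.2]
opening: 0.521
finger_force: 42.3
```

Held. Lift and carry: rise, then to above the box.

```bash
python3 inch.py '[[[0, 0, -60, 0, 0, 0, 0.4], [0, 0, -120, 0, 0, 0, 0.4], [0, 0, -180, 0, 0, 0, 0.4], [0, 0, -180, 0, 0, 0, 0.4]]]' 40
python3 - <<'E'
from h import *
go([.52,.25,.18],172);go([.5705,.3944,.16],190.8);go([.5705,.3944,.08],190.8)
E
```

```text
time: 18.73
eef_pos: [0.6971, 0.0434, 0.1861]
tcp_rot: [0.753, 0.658, 0.005, 0.005]
contact_force: [0.9, -0.5, -1.0]
opening: 0.525
finger_force: 41.6
d [ 0.1809 -0.2033  0.0033] rv [ 0.015 -0.001  0.005] q [-0.08  0.36  1.56 -0.    1.2   0.05] t 18.73 op 0.525
d [ 0.3308 -0.173   0.0239] rv [ 0.015  0.002 -0.324] q [-0.08  0.36  1.56 -0.    1.2   0.05] t 18.73 op 0.525
d [ 0.3307 -0.1742  0.1038] rv [ 0.015  0.002 -0.324] q [-0.08  0.36  1.56 -0.    1.2   0.05] t 18.73 op 0.525
```

The manual's scale: shifts go in mm and turns go in units of 0.1 rad. Converting my numbers, 0.05 m is 50, 0.331 m is 331, -0.05 rad is -0.5.

```bash
python3 inch.py '[[[40, -45, 0, 0, 0, 0, 0.4], [80, -90, 0, 0, 0, 0, 0.4], [120, -135, 0, 0, 0, 0, 0.4], [180, -200, 0, 0, 0, -0.5, 0.4], [230, -190, 0, 0, 0, -1.5, 0.4], [280, -180, 10, 0, 0, -2.5, 0.4], [331, -174, 20, 0, 0, -3.24, 0.4], [331, -174, 50, 0, 0, -3.24, 0.4], [331, -174, 100, 0, 0, -3.24, 0.4], [331, -174, 100, 0, 0, -3.24, 0.4]]]' 40
python3 inch.py '[[[0, 0, 0, 0, 0, 0, 0.75], [0, 0, 0, 0, 0, 0, 0.75], [0, 0, 0, 0, 0, 0, 0.75], [0, 0, -60, 0, 0, 0, 0.75], [0, 0, -120, 0, 0, 0, 0.75], [-30, 50, -140, 0, 0, 0, 1], [-60, 100, -140, 0, 0, 0, 1], [-60, 100, -140, 0, 0, 0, 1]]]'
python3 - <<'E'
from h import *
r=cam("top","t2")
for c in HS: print(c,*find(r,c,0.01,25),sep="\n ")
go([.45,-.09,.25],27.3);go([.395,-.185,.12],27.3)
E
```

```text
time: 19.98
eef_pos: [0.5607, 0.3929, 0.0701]
tcp_rot: [0.637, 0.771, -0.006, -0.003]
contact_force: [0.0, -0.5, -0.6]
opening: 0.523
finger_force: 41.6
time: 20.98
eef_pos: [0.6778, 0.3526, 0.2178]
tcp_rot: [0.639, 0.769, 0.001, 0.001]
contact_force: [0.2, 0.2, 0.5]
opening: 0.996
finger_force: 0.0
green
 (array([489.8, -65. ]), array([ 36.1, 224.9]), 0.7, array([488.2, -65. ]))
 (array([508.6,  45.4]), array([ 36.1, 225.1]), 176.9, array([508.8,  44.9]))
amber
 (array([ 368.3, -312.8]), array([43.1, 96.7]), 94.2, array([ 368.5, -315.6]))
 (array([ 386.8, -176.9]), array([42.3, 94.1]), 115.1, array([ 388. , -180.1]))
 (array([574.9, 359.8]), array([26.4, 45.5]), 18.2, array([575.6, 360.1]))
red
 (array([835.4, 549.3]), array([16.7, 39.7]), 88.6, array([834.6, 547. ]))
d [-0.3942 -0.3043 -0.0328] rv [ 0.   -0.   -0.29] q [0.35 0.49 1.34 0.   1.31 0.16] t 21.02 op 1.001
d [-0.4774 -0.376   0.0972] rv [ 0.   -0.   -0.29] q [0.35 0.49 1.34 0.   1.31 0.16] t 21.02 op 1.001
```

My retreat used the wrong sign and shoved the lid past 75°. I'll back off and set it right before going on.

Scaled: -0.22 m is -220, -0.18 m is -180, 0.1 rad is 1.

```bash
python3 inch.py '[[[0, -50, 0, 0, 0, 0, 1], [0, -110, 0, 0, 0, 0, 1], [0, -110, -60, 0, 0, 0, 1], [0, -110, -120, 0, 0, 0, 1], [0, -110, -180, 0, 0, 1, 1], [0, -110, -220, 0, 0, 2.8, 1]]]'
python3 - <<'E'
from h import *
go([.62,.404,.44],100.8)
E
```

```text
time: 21.78
eef_pos: [0.5651, 0.3353, 0.4425]
tcp_rot: [0.74, 0.673, 0.003, 0.001]
contact_force: [0.3, -0.2, -0.7]
opening: 1.0
finger_force: 0.0
d [0.0736 0.0482 0.0029] rv [ 0.002 -0.006  1.288] q [0.38 0.17 1.34 0.   1.63 0.48] t 21.77 op 1.0
```

Scaled: 0.0736 m is 73.6, 0.07 m is 70, 1.288 rad is 12.88.

```bash
python3 inch.py '[[[30, 20, 0, 0, 0, 1.8, 1], [70, 48, 0, 0, 0, 3.6, 1], [73.6, 48, 0, 0, 0, 5.4, 1], [73.6, 48, 0, 0, 0, 7.2, 1], [73.6, 48, 0, 0, 0, 9, 1], [73.6, 48, 0, 0, 0, 10.8, 1], [73.6, 48, 0, 0, 0, 12.88, 1], [73.6, 48, 0, 0, 0, 12.88, 1], [73.6, 48, 0, 0, 0, 12.88, 1]]]'
python3 - <<'E'
from h import *
r=cam("wrist","lid4");t=cam("top")
for z in(.31,.32,.33): print(z,find(r,"red",z,100),find(t,"red",z,15))
go([.7,.42,.40],100.8)
E
```

```text
time: 22.9
eef_pos: [0.6204, 0.4037, 0.4377]
tcp_rot: [0.995, 0.097, 0.0, -0.0]
contact_force: [0.1, 0.5, 0.4]
opening: 1.001
finger_force: 0.0
0.31 [(array([759.4, 435.3]), array([18.1, 37.7]), 101.2, array([759.7, 435.5]))] [(array([758.8, 440.2]), array([13.5, 32. ]), 88.6, array([758.2, 438.8]))]
0.32 [(array([757.3, 434.7]), array([17.5, 36.3]), 101.2, array([757.6, 434.9]))] [(array([756.2, 436.6]), array([13.4, 31.8]), 88.6, array([755.6, 435.1]))]
0.33 [(array([755.3, 434.2]), array([16.8, 34.9]), 101.2, array([755.6, 434.3]))] [(array([753.7, 432.9]), array([13.3, 31.5]), 88.6, array([753.1, 431.5]))]
d [ 0.0809 -0.0009  0.0376] rv [-0.    -0.     0.005] q [0.44 0.37 1.1  0.   1.67 1.82] t 23.0 op 1.0
```

View pics/lid4.png

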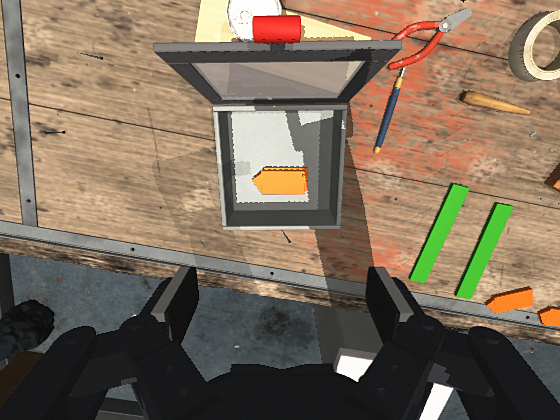

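Scaled: 0.14 m is 140, 0.1 m is 100.

```bash
python3 inch.py '[[[50, -1, 30, 0, 0, 0, 1], [100, -1, 40, 0, 0, 0, 1], [140, -1, 40, 0, 0, 0, 1], [140, -1, 40, 0, 0, 0, 1], [140, -1, 40, 0, 0, 0, 1]]]'
python3 - <<'E'
from h import *
r=cam("wrist")
go([.757,.434,.309],100.8)
E
```

```text
time: 23.62
eef_pos: [0.7581, 0.431, 0.3971]
tcp_rot: [0.995, 0.096, -0.0, -0.0]
contact_force: [-0.4, -0.1, 0.4]
opening: 0.999
finger_force: 0.0
d [-0.0002 -0.0028  0.0902] rv [-0.001 -0.002  0.004] q [0.4  0.74 0.65 0.   1.75 1.78] t 23.68 op 1.0
```

Scaled: 0.088 m is 88, 0.04 m is 40.

```bash
python3 inch.py '[[[0, -3, 40, 0, 0, 0, 1], [0, -3, 88, 0, 0, 0, 1], [0, -3, 88, 0, 0, 0, 1], [0, -3, 88, 0, 0, 0, 0.3], [0, -3, 88, 0, 0, 0, 0.2], [0, -3, 88, 0, 0, 0, 0.2], [0, -3, 88, 0, 0, 0, 0.2]]]' 40
```

```text
time: 24.55
eef_pos: [0.7585, 0.4351, 0.3138]
tcp_rot: [0.995, 0.096, 0.003, -0.002]
contact_force: [0.3, 1.9, 5.5]
opening: 0.409
finger_force: 42.4
```

Gripped; swing it back by ~0.107 along the arc.

```bash
python3 inch.py '[[[-12, 0, -3, 0, 0, 0, 0.2], [-26, 0, -5, 0, 0, 0, 0.2], [-40, 0, -6, 0, 0, 0, 0.2], [-54, 0, -6, 0, 0, 0, 0.2], [-70, 0, -5, 0, 0, 0, 0.2], [-85, 0, -3, 0, 0, 0, 0.2], [-100, 0, 0, 0, 0, 0, 0.2], [-109, 0, 1.5, 0, 0, 0, 0.2], [-109, 0, 1.5, 0, 0, 0, 0.2], [-109, 0, 1.5, 0, 0, 0, 0.2]]]' 40
python3 inch.py '[[[0, 0, 0, 0, 0, 0, 0.8], [0, 0, 0, 0, 0, 0, 0.8], [0, 0, 0, 0, 0, 0, 0.8], [0, 0, -50, 0, 0, 0, 0.9], [0, 0, -100, 0, 0, 0, 1], [-60, 0, -120, 0, 0, 0, 1], [-80, 0, -120, 0, 0, 0, 1], [-80, 0, -120, 0, 0, 0, 1], [-80, 0, -120, 0, 0, 0, 1]]]'
python3 - <<'E'
from h import *
r=cam("wrist");t=cam("top")
for z in(.32,.33): print(z,find(r,"red",z,100),find(t,"red",z,15))
go([.50,-.05,.30],90); go([.45,-.13,.25],27.3);go([.395,-.185,.12],27.3)
E
```

```text
time: 25.8
eef_pos: [0.6523, 0.4131, 0.3139]
tcp_rot: [0.995, 0.096, 0.004, -0.001]
contact_force: [-1.0, -1.5, 9.0]
opening: 0.41
finger_force: 44.3
time: 26.92
eef_pos: [0.5728, 0.3978, 0.4267]
tcp_rot: [0.995, 0.096, -0.001, 0.0]
contact_force: [-0.6, 0.2, 0.4]
opening: 0.999
finger_force: 0.0
0.32 [(array([656.5, 413.6]), array([15. , 36.6]), 101.0, array([656.6, 413.7]))] [(array([656.3, 417.3]), array([ 7.3, 27.5]), 100.1, array([656.8, 415.7]))]
0.33 [(array([656.5, 413.6]), array([14.4, 35.1]), 101.0, array([656.6, 413.7]))] [(array([654.5, 413.9]), array([ 7.3, 27.3]), 100.1, array([655. , 412.2]))]
d [-0.1566  0.4256  0.1269] rv [0.001 0.002 0.191] q [ 0.46  0.27  1.25 -0.    1.62  1.84] t 27.02 op 1.002
d [-0.2208  0.4946  0.177 ] rv [2.000e-03 1.000e-03 1.285e+00] q [ 0.46  0.27  1.25 -0.    1.62  1.84] t 27.02 op 1.002
d [-0.285   0.5381  0.3072] rv [2.000e-03 1.000e-03 1.285e+00] q [ 0.46  0.27  1.25 -0.    1.62  1.84] t 27.02 op 1.002
```

```bash
python3 inch.py '[[[-20, 50, 10, 0, 0, 1.5, 1], [-40, 110, 30, 0, 0, 3, 1], [-60, 170, 50, 0, 0, 4.5, 1], [-80, 230, 70, 0, 0, 6, 1], [-100, 290, 90, 0, 0, 7.5, 1], [-130, 350, 110, 0, 0, 9, 1], [-160, 410, 130, 0, 0, 10.5, 1], [-190, 450, 150, 0, 0, 12, 1], [-220, 495, 180, 0, 0, 12.85, 1], [-220, 495, 180, 0, 0, 12.85, 1]]]'
python3 - <<'E'
from h import *
r=cam("wrist"); print(*find(r,"amber",.01),sep="\n")
t=cam("top"); print(*find(t,"amber",.01),sep="\n")
go([.393,-.187,.12],26.5)
E
```

```text
time: 28.28
eef_pos: [0.449, -0.1324, 0.2453]
tcp_rot: [0.853, -0.522, -0.002, 0.0]
contact_force: [0.6, -0.3, -0.5]
opening: 0.996
finger_force: 0.0
(array([ 370.4, -328.4]), array([45.2, 62.4]), 94.0, array([ 360.8, -347.5]))
(array([ 368.3, -312.8]), array([43.1, 96.7]), 94.2, array([ 368.5, -315.6]))
(array([ 377.1, -157.8]), array([40.8, 45.5]), 115.1, array([ 378.3, -159.2]))
(array([566.4, 398.4]), array([ 45. , 103.4]), 100.6, array([566.9, 394.8]))
d [0.0238 0.0753 0.126 ] rv [0.002 0.003 0.011] q [-0.5  -0.19  2.05 -0.    1.29  2.17] t 28.38 op 1.002
```

Scaled: 0.126 m is 126, 0.1 m is 100, 0.01 rad is 0.1.

```bash
python3 inch.py '[[[12, 40, 50, 0, 0, 0.1, 0.85], [23, 74, 100, 0, 0, 0.1, 0.85], [23, 74, 126, 0, 0, 0.1, 0.85], [23, 74, 126, 0, 0, 0.1, 0.85], [23, 74, 126, 0, 0, 0.1, 0.85]]]'
python3 - <<'E'
from h import *
go([.393,-.186,-.001],26.5)
r=cam("wrist"); print(*find(r,"amber",.01),sep="\n")
E
```

```text
time: 29.0
eef_pos: [0.3972, -0.1847, 0.1236]
tcp_rot: [0.852, -0.524, 0.001, 0.0]
contact_force: [0.5, -0.5, -1.2]
opening: 0.851
finger_force: 0.0
d [-0.0011  0.0045  0.1245] rv [-0.001 -0.002  0.006] q [-0.67 -0.13  2.23  0.    1.04  2.  ] t 29.0 op 0.851
(array([ 390.2, -181.9]), array([45.2, 86.2]), 117.2, array([ 394.6, -189.2]))
```

Scaled: 0.126 m is 126, 0.123 m is 123.

```bash
python3 inch.py '[[[-1, 4, 50, 0, 0, 0, 0.85], [-1, 4, 90, 0, 0, 0, 0.85], [-1, 4, 123, 0, 0, 0, 0.85], [-1, 4, 126, 0, 0, 0, 0.85], [-1, 4, 126, 0, 0, 0, 0.8], [-1, 4, 126, 0, 0, 0, 0.65], [-1, 4, 126, 0, 0, 0, 0.45], [-1, 4, 126, 0, 0, 0, 0.45], [-1, 4, 126, 0, 0, 0, 0.45]]]' 40
```

```text
time: 30.18
eef_pos: [0.3931, -0.1864, -0.0021]
tcp_rot: [0.852, -0.524, 0.002, 0.0]
contact_force: [-0.4, 1.2, 5.6]
opening: 0.527
finger_force: 44.5
```

Scaled: -0.06 m is -60, -0.22 m is -220.

```bash
python3 inch.py '[[[0, 0, -60, 0, 0, 0, 0.4], [0, 0, -120, 0, 0, 0, 0.4], [0, 0, -180, 0, 0, 0, 0.4], [0, 0, -220, 0, 0, 0, 0.4], [0, 0, -220, 0, 0, 0, 0.4]]]' 40
python3 - <<'E'
from h import *
for p in ([.48,-.05,.22],[.52,.2,.2],[.58,.396,.18],[.58,.396,.08]): go(p,100.8)
E
```

```text
time: 30.8
eef_pos: [0.3935, -0.1868, 0.221]
tcp_rot: [0.852, -0.524, 0.005, 0.001]
contact_force: [0.9, 0.4, -1.0]
opening: 0.525
finger_force: 41.5
d [-0.0831 -0.1389  0.0008] rv [ 0.002 -0.011 -1.292] q [-0.68 -0.27  2.15  0.    1.24  2.  ] t 30.8 op 0.525
d [-0.2884 -0.2872  0.0195] rv [ 0.002 -0.011 -1.292] q [-0.68 -0.27  2.15  0.    1.24  2.  ] t 30.8 op 0.525
d [-0.4365 -0.429   0.0387] rv [ 0.002 -0.011 -1.292] q [-0.68 -0.27  2.15  0.    1.24  2.  ] t 30.8 op 0.525
d [-0.4375 -0.4286  0.1387] rv [ 0.002 -0.011 -1.292] q [-0.68 -0.27  2.15  0.    1.24  2.  ] t 30.8 op 0.525
```

Scaled: -0.33 m is -330, -0.29 m is -290, -1.292 rad is -12.92.

```bash
python3 inch.py '[[[-30, -50, 0, 0, 0, -1.5, 0.4], [-60, -100, 0, 0, 0, -3, 0.4], [-90, -145, 0, 0, 0, -4.5, 0.4], [-130, -175, 0, 0, 0, -6, 0.4], [-170, -205, 0, 0, 0, -7.5, 0.4], [-210, -235, 0, 0, 0, -9, 0.4], [-250, -260, 0, 0, 0, -10.5, 0.4], [-290, -290, 0, 0, 0, -12, 0.4], [-330, -330, 10, 0, 0, -12.92, 0.4], [-330, -330, 10, 0, 0, -12.92, 0.4]]]' 40
python3 - <<'E'
from h import *
s=ctrl.get_state();print(s["opening"],s["finger_force"])
for p in ([.58,.396,.18],[.58,.396,.08]): go(p,100.8)
E
```

```text
time: 32.05
eef_pos: [0.536, 0.2605, 0.2024]
tcp_rot: [0.995, 0.096, -0.003, 0.0]
contact_force: [-0.3, -1.1, -0.8]
opening: 0.526
finger_force: 41.5
0.5260757174591951 41.52009308338165
d [ 0.0693 -0.1245  0.0221] rv [-0.     0.005  0.005] q [0.28 0.14 1.8  0.   1.2  1.66] t 32.05 op 0.526
d [ 0.0698 -0.1245  0.1221] rv [-0.     0.005  0.005] q [0.28 0.14 1.8  0.   1.2  1.66] t 32.05 op 0.526
```

Scaled: -0.06 m is -60, 0.06 m is 60.

```bash
python3 inch.py '[[[30, -60, 10, 0, 0, 0, 0.4], [69, -124, 20, 0, 0, 0, 0.4], [69, -124, 60, 0, 0, 0, 0.4], [69, -124, 118, 0, 0, 0, 0.4], [69, -124, 118, 0, 0, 0, 0.4], [69, -124, 118, 0, 0, 0, 0.8], [69, -124, 118, 0, 0, 0, 0.8], [69, -124, 118, 0, 0, 0, 0.8], [69, -124, 60, 0, 0, 0, 0.8], [69, -124, 0, 0, 0, 0, 0.8]]]' 40
python3 inch.py '[[[-50, 40, -30, 0, 0, 0, 1], [-70, 100, -50, 0, 0, 0, 1], [-70, 160, -50, 0, 0, 0, 1], [-70, 220, -50, 0, 0, 0, 1], [-70, 220, -50, 0, 0, 0, 1]]]'
python3 - <<'E'
from h import *
r=cam("top")
for c in HS: print(c,*find(r,c,0.01 if c!="red" else .325,25),sep="\n ")
for p in ([.45,-.2,.22],[.37,-.312,.12]): go(p,4)
E
```

```text
time: 33.3
eef_pos: [0.5816, 0.3925, 0.2074]
tcp_rot: [0.996, 0.094, -0.0, 0.0]
contact_force: [1.1, 0.2, 0.2]
opening: 0.802
finger_force: 0.0
time: 33.92
eef_pos: [0.5553, 0.16, 0.2577]
tcp_rot: [0.996, 0.092, 0.002, 0.0]
contact_force: [-0.4, -0.7, -0.1]
opening: 1.001
finger_force: 0.0
green
 (array([489.8, -64.9]), array([ 36.1, 225. ]), 0.8, array([488.4, -65. ]))
 (array([508.4,  45.1]), array([ 36.5, 225.2]), 177.2, array([508.6,  45. ]))
amber
 (array([ 368.3, -313. ]), array([43.1, 97.1]), 94.2, array([ 368.5, -315.6]))
 (array([588.4, 403.6]), array([ 92.5, 102.9]), 102.8, array([581.1, 396.9]))
red
 (array([654.1, 414.1]), array([15.6, 35.1]), 100.1, array([654.1, 414.4]))
d [-0.1699  0.3358  0.0371] rv [ 0.002 -0.002 -1.456] q [ 0.11  0.05  1.79 -0.    1.29  1.49] t 33.98 op 0.996
d [-0.2694  0.4312  0.1368] rv [ 0.002 -0.002 -1.456] q [ 0.11  0.05  1.79 -0.    1.29  1.49] t 33.98 op 0.996
```

```bash
python3 inch.py '[[[-30, 60, 0, 0, 0, -1.8, 1], [-60, 120, 0, 0, 0, -3.6, 1], [-90, 180, 10, 0, 0, -5.4, 1], [-120, 240, 20, 0, 0, -7.2, 1], [-150, 300, 30, 0, 0, -9, 1], [-180, 350, 50, 0, 0, -10.8, 0.85], [-220, 390, 80, 0, 0, -12.6, 0.85], [-265, 428, 110, 0, 0, -14.56, 0.85], [-269, 431, 137, 0, 0, -14.56, 0.85], [-269, 431, 137, 0, 0, -14.56, 0.85]]]'
python3 - <<'E'
from h import *
r=cam("wrist"); print(*find(r,"amber",.01),sep="\n")
go([.369,-.313,-.001],4.3)
E
```

```text
time: 35.22
eef_pos: [0.3704, -0.3105, 0.1176]
tcp_rot: [0.68, 0.733, 0.0, -0.001]
contact_force: [0.4, 0.0, 0.7]
opening: 0.848
finger_force: 0.0
(array([ 368.2, -308.8]), array([45. , 98.7]), 94.5, array([ 370.6, -301.3]))
d [-0.0022  0.0006  0.1164] rv [-0.003 -0.003 -0.002] q [-0.91 -0.01  2.13 -0.    1.02 -0.98] t 35.27 op 0.847
```

```bash
python3 inch.py '[[[-2, 0, 50, 0, 0, 0, 0.85], [-2, 0, 90, 0, 0, 0, 0.85], [-2, 0, 116, 0, 0, 0, 0.85], [-2, 0, 118, 0, 0, 0, 0.85], [-2, 0, 118, 0, 0, 0, 0.8], [-2, 0, 118, 0, 0, 0, 0.65], [-2, 0, 118, 0, 0, 0, 0.45], [-2, 0, 118, 0, 0, 0, 0.45], [-2, 0, 118, 0, 0, 0, 0.45]]]' 40
python3 inch.py '[[[0, 0, -60, 0, 0, 0, 0.4], [0, 0, -120, 0, 0, 0, 0.4], [0, 0, -180, 0, 0, 0, 0.4], [0, 0, -220, 0, 0, 0, 0.4], [0, 0, -220, 0, 0, 0, 0.4]]]' 40
python3 - <<'E'
from h import *
for p in ([.48,-.05,.22],[.52,.2,.2],[.5705,.3944,.18]): go(p,10.8)
E
```

```text
time: 36.4
eef_pos: [0.3723, -0.3133, 0.0026]
tcp_rot: [0.681, 0.733, -0.0, 0.001]
contact_force: [-0.2, 2.1, 5.4]
opening: 0.522
finger_force: 40.9
time: 37.02
eef_pos: [0.3727, -0.3141, 0.2257]
tcp_rot: [0.68, 0.733, -0.001, 0.005]
contact_force: [0.6, -1.0, -0.3]
opening: 0.522
finger_force: 41.5
d [0.2555 0.1265 0.0043] rv [ 0.005  0.008 -0.115] q [-0.91 -0.14  2.04  0.    1.23 -0.98] t 37.02 op 0.522
d [0.502  0.1848 0.0226] rv [ 0.005  0.008 -0.115] q [-0.91 -0.14  2.04  0.    1.23 -0.98] t 37.02 op 0.522
d [0.6923 0.2494 0.0414] rv [ 0.005  0.008 -0.115] q [-0.91 -0.14  2.04  0.    1.23 -0.98] t 37.02 op 0.522
```

```bash
python3 inch.py '[[[50, 25, 0, 0, 0, -0.3, 0.4], [100, 50, 0, 0, 0, -0.6, 0.4], [150, 75, 0, 0, 0, -1, 0.4], [200, 100, 0, 0, 0, -1.15, 0.4], [255, 127, 0, 0, 0, -1.15, 0.4], [310, 140, 0, 0, 0, -1.15, 0.4], [370, 155, 0, 0, 0, -1.15, 0.4], [430, 170, 10, 0, 0, -1.15, 0.4], [490, 185, 20, 0, 0, -1.15, 0.4], [490, 185, 20, 0, 0, -1.15, 0.4]]]' 40
python3 - <<'E'
from h import *
s=ctrl.get_state();print(s["opening"],s["finger_force"],s["eef_pos"])
for p in ([.5705,.3944,.18],[.5705,.3944,.09]): go(p,10.8)
E
```

```text
time: 38.28
eef_pos: [0.5175, 0.1933, 0.1974]
tcp_rot: [0.635, 0.772, -0.002, -0.002]
contact_force: [-0.6, -1.4, -0.8]
opening: 0.521
finger_force: 41.5
0.5210077949810633 41.48037135601044 [0.51752725 0.19334046 0.19737607]
d [0.187 0.091 0.017] rv [-0.006 -0.001  0.006] q [ 0.17  0.05  1.91  0.    1.19 -0.02] t 38.27 op 0.521
d [0.1869 0.0915 0.107 ] rv [-0.006 -0.001  0.006] q [ 0.17  0.05  1.91  0.    1.19 -0.02] t 38.27 op 0.521
```

Scaled: 0.187 m is 187, 0.16 m is 160.

```bash
python3 inch.py '[[[50, 25, 0, 0, 0, 0, 0.4], [110, 55, 0, 0, 0, 0, 0.4], [160, 80, 10, 0, 0, 0, 0.4], [187, 91, 50, 0, 0, 0, 0.4], [187, 91, 100, 0, 0, 0, 0.4], [187, 91, 100, 0, 0, 0, 0.4], [187, 91, 100, 0, 0, 0, 0.75], [187, 91, 100, 0, 0, 0, 0.75], [187, 91, 100, 0, 0, 0, 0.75], [187, 91, 30, 0, 0, 0, 0.75]]]' 40
python3 inch.py '[[[0, 0, -50, 0, 0, 0, 0.75], [-60, -20, -70, 0, 0, 0, 1], [-120, -40, -70, 0, 0, 0, 1], [-180, -60, -70, 0, 0, 0, 1], [-240, -80, -70, 0, 0, 0, 1], [-240, -80, -70, 0, 0, 0, 1]]]'
python3 - <<'E'
from h import *
r=cam("top")
for c in HS: print(c,*find(r,c,0.01 if c!="red" else .325,25),sep="\n ")
go([.47,-.17,.3],76.8)
E
```

```text
time: 39.52
eef_pos: [0.5705, 0.3888, 0.158]
tcp_rot: [0.637, 0.771, -0.006, -0.003]
contact_force: [1.0, 0.5, -0.3]
opening: 0.75
finger_force: 0.0
time: 40.28
eef_pos: [0.5402, 0.1368, 0.2348]
tcp_rot: [0.639, 0.769, 0.001, 0.001]
contact_force: [0.2, 0.7, -0.4]
opening: 1.0
finger_force: 0.0
green
 (array([489.7, -64.9]), array([ 36.1, 225. ]), 0.8, array([487.8, -65.1]))
 (array([508.6,  45.6]), array([ 36.7, 225. ]), 177.1, array([510.5,  45.1]))
amber
 (array([592.8, 403. ]), array([ 99.4, 101. ]), 101.3, array([584.4, 397.9]))
red
 (array([653.9, 414. ]), array([15.5, 35.2]), 102.9, array([654.2, 413.8]))
d [-0.2896 -0.1259 -0.0654] rv [ 0.002  0.002 -1.155] q [ 0.07  0.02  1.87 -0.    1.25 -0.12] t 40.33 op 1.005
```

Run:
```python
from h import *
T=R.from_quat(ctrl.get_state()["tcp_rot"]); a=np.radians(76.8-180); Y=np.array([np.cos(a),np.sin(a),0]);Z=np.array([0,0,-1.])
go([.52,-.19,.27],rot=R.from_matrix(np.c_[np.cross(Y,Z),Y,Z]))
```

```text
d [-0.3185 -0.0805 -0.0353] rv [ 0.002 -0.002  1.987] q [ 0.07  0.02  1.87 -0.    1.25 -0.12] t 40.33 op 1.005
```

```bash
python3 inch.py '[[[-40, -10, -35, 0, 0, 1.8, 1], [-80, -20, -35, 0, 0, 3.6, 1], [-120, -30, -35, 0, 0, 5.4, 1], [-160, -40, -35, 0, 0, 7.2, 1], [-200, -50, -35, 0, 0, 9, 1], [-240, -60, -35, 0, 0, 10.8, 1], [-280, -70, -35, 0, 0, 12.6, 1], [-318.5, -80, -35, 0, 0, 14.4, 1], [-318.5, -80, -35, 0, 0, 16.2, 1], [-318.5, -80, -35, 0, 0, 18, 1]]]'
python3 inch.py '[[[0, 0, 0, 0, 0, 1.87, 1], [0, 0, 0, 0, 0, 1.87, 1], [0, 0, 0, 0, 0, 1.87, 1]]]'
python3 - <<'E'
from h import *
s=ctrl.get_state();print(s["eef_pos"],s["tcp_rot"])
r=cam("wrist","case2")
im=r["pixels"][:,:,::-1]; cv2.imwrite("pics/case2z.png",cv2.resize(im[:300],(800,429),interpolation=cv2.INTER_CUBIC))
print(*find(r,"green",.01),sep="\n")
E
```

```text
time: 41.58
eef_pos: [0.5225, -0.1874, 0.269]
tcp_rot: [1.0, -0.023, 0.001, -0.0]
contact_force: [0.3, 0.0, -0.4]
opening: 0.998
finger_force: 0.0
time: 41.95
eef_pos: [0.5221, -0.1872, 0.2687]
tcp_rot: [0.994, -0.111, 0.0, 0.0]
contact_force: [0.6, -0.2, -0.1]
opening: 1.0
finger_force: 0.0
[ 0.52209527 -0.18717728  0.26868622] [ 9.93770277e-01 -1.11447394e-01  3.36783005e-04  3.70191892e-05]
(array([511.2,  45.1]), array([ 36.5, 226.8]), 176.9, array([524.4,  44.4]))
(array([491.3, -64.8]), array([ 36.2, 226.7]), 0.7, array([506.1, -64.4]))
```

View pics/case2z.png

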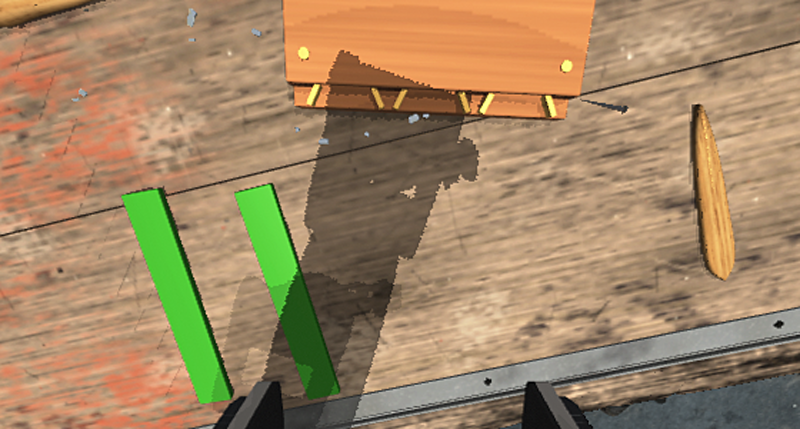

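Run:
```python
from h import *
def an(name,r):
    hsv=cv2.cvtColor(r["pixels"],cv2.COLOR_RGB2HSV); m=cv2.inRange(hsv,(22,110,90),(34,255,255))
    n,l,st,c=cv2.connectedComponentsWithStats(m)
    for i in range(1,n):
        if st[i,4]>15 and st[i,1]<90: print(name,st[i],np.round(c[i],1),np.round(w(r,[c[i]],.036)[0]*1000,1))
r=cam("wrist"); an("w",r)
A=w(r,[[199.5,56.7],[406,67.9]],.048); print(A,np.linalg.norm(A[0]-A[1]),A.mean(0),np.degrees(np.arctan2(*(A[0]-A[1])[[1,0]]))-90)
B=w(r,[[207,74.5],[395.5,83]],.024); print(B,np.linalg.norm(B[0]-B[1]),B.mean(0),np.degrees(np.arctan2(*(B[0]-B[1])[[1,0]]))-90)
```

```text
w [208  33   8   8  50] [211.8  36.6] [ 692.8 -145.9   36. ]
w [393  42   8   8  50] [396.2  45.7] [ 638.  -345.4   36. ]
w [214  59  10  14  66] [218.5  65.6] [ 663.  -144.8   36. ]
w [336  65   9  11  26] [340.4  70.3] [ 627.  -280.3   36. ]
w [382  67   7  15  57] [385.   73.7] [ 611.9 -330.    36. ]
[[ 0.67429937 -0.12887854  0.048     ]
 [ 0.61248456 -0.34945307  0.048     ]] 0.2290724710384663 [ 0.64339197 -0.2391658   0.048     ] -15.655239190491557
[[ 0.65860036 -0.12655314  0.024     ]
 [ 0.59912588 -0.3451432   0.024     ]] 0.2265365932065021 [ 0.62886312 -0.23584817  0.024     ] -15.220714628919566
```

Run:
```python
from h import *
go([.446,-.0652,.12],90.7)
```

```text
d [-0.1012 -0.1022  0.1485] rv [ 0.    -0.    -0.237] q [-0.53 -0.01  1.84  0.    1.31  1.27] t 42.05 op 1.002
```

Scaled: 0.148 m is 148, 0.13 m is 130, -0.237 rad is -2.37.

```bash
python3 inch.py '[[[-40, -40, 30, 0, 0, -1.2, 0.75], [-80, -80, 80, 0, 0, -2.37, 0.75], [-101, -102, 130, 0, 0, -2.37, 0.75], [-101, -102, 148, 0, 0, -2.37, 0.75], [-101, -102, 148, 0, 0, -2.37, 0.75], [-101, -102, 148, 0, 0, -2.37, 0.75]]]'
python3 - <<'E'
from h import *
r=cam("wrist"); print(*find(r,"green",.01),sep="\n")
go([.446,-.0652,-.001],90.7)
E
```

```text
time: 42.8
eef_pos: [0.4476, -0.0664, 0.122]
tcp_rot: [1.0, 0.005, 0.001, 0.001]
contact_force: [-0.2, 0.3, -1.0]
opening: 0.75
finger_force: 0.0
(array([491.2, -64.1]), array([ 35.8, 225.4]), 0.7, array([512.7, -63.7]))
(array([501.8,  46. ]), array([ 35.9, 208.2]), 177.0, array([520. ,  45.1]))
d [-0.0023 -0.0017  0.1234] rv [ 0.001 -0.004 -0.003] q [-0.37 -0.09  2.2  -0.    1.03  1.19] t 42.85 op 0.746
```

```bash
python3 inch.py '[[[-2, -2, 50, 0, 0, 0, 0.75], [-2, -2, 90, 0, 0, 0, 0.75], [-2, -2, 121, 0, 0, 0, 0.75], [-2, -2, 125, 0, 0, 0, 0.75], [-2, -2, 125, 0, 0, 0, 0.7], [-2, -2, 125, 0, 0, 0, 0.55], [-2, -2, 125, 0, 0, 0, 0.35], [-2, -2, 125, 0, 0, 0, 0.35], [-2, -2, 125, 0, 0, 0, 0.35]]]' 50
python3 inch.py '[[[0, 0, -60, 0, 0, 0, 0.3], [0, 0, -120, 0, 0, 0, 0.3], [0, 0, -120, 0, 0, 0, 0.3], [0, 0, -120, 0, 0, 0, 0.3]]]' 50
python3 - <<'E'
from h import *
r=cam("wrist"); s=ctrl.get_state();print(s["eef_pos"])
print(*find(r,"green",s["eef_pos"][2]+.011),sep="\n")
O=np.array([.6248,-.307]);X=np.array([.9641,-.2656])
p=O+X*-.185; go([p[0],p[1],.12],74.6); go([p[0],p[1],.026],74.6)
E
```

```text
time: 43.98
eef_pos: [0.4475, -0.0646, -0.0007]
tcp_rot: [1.0, 0.005, 0.003, 0.001]
contact_force: [-2.2, 1.9, 13.0]
opening: 0.407
finger_force: 55.7
time: 44.48
eef_pos: [0.4441, -0.0637, 0.1159]
tcp_rot: [1.0, 0.005, 0.001, 0.0]
contact_force: [-0.0, 0.3, -1.1]
opening: 0.404
finger_force: 50.7
[ 0.44322942 -0.06336     0.11460959]
(array([476.2, -63.3]), array([ 35.5, 182.1]), 0.7, array([502.1, -63. ]))
(array([513.2,  -4.7]), array([ 19.2, 108.2]), 177.0, array([522.7,  -5.2]))
d [ 0.0013  0.1945 -0.0055] rv [-0.     0.001  0.279] q [-0.37 -0.09  2.21 -0.    1.02  1.19] t 44.52 op 0.402
d [0.0014 0.1946 0.0885] rv [-0.     0.001  0.279] q [-0.37 -0.09  2.21 -0.    1.02  1.19] t 44.52 op 0.402
```

```bash
python3 inch.py '[[[0, 60, -5, 0, 0, 1, 0.3], [0, 120, -5, 0, 0, 2, 0.3], [0, 170, -5, 0, 0, 2.79, 0.3], [1, 194.5, 30, 0, 0, 2.79, 0.3], [1, 194.5, 60, 0, 0, 2.79, 0.3], [1, 194.5, 60, 0, 0, 2.79, 0.3], [1, 194.5, 60, 0, 0, 2.79, 0.3]]]' 50
python3 - <<'E'
from h import *
s=ctrl.get_state();print(s["eef_pos"])
r=cam("wrist","ins1"); cv2.imwrite("pics/ins1z.png",cv2.resize(r["pixels"][:300,:,::-1],(800,429),interpolation=cv2.INTER_CUBIC))
print(*find(r,"green",s["eef_pos"][2]+.011),sep="\n")
O=np.array([.6248,-.307]);X=np.array([.9641,-.2656])
for q in(-.185,-.0577):
  p=O+X*q; go([p[0],p[1],.026],74.6)
print("expected sleeve0 px",px(r,[[.6248,-.307,.024],[.6248+.0053,-.307+.0193,.038],[.6248-.0053,-.307-.0193,.038]]))
E
```

```text
time: 45.4
eef_pos: [0.4469, -0.2578, 0.0551]
tcp_rot: [0.991, -0.134, -0.0, -0.0]
contact_force: [-0.8, -0.7, 0.4]
opening: 0.407
finger_force: 50.7
[ 0.44685025 -0.25778853  0.05508914]
(array([ 478.3, -266.1]), array([ 35.2, 180.4]), 164.8, array([ 503.1, -272.8]))
d [-0.0011 -0.      0.03  ] rv [ 0.    -0.001  0.   ] q [-0.72  0.16  2.08  0.    0.9   1.12] t 45.45 op 0.403
d [ 0.1262 -0.      0.0301] rv [ 0.    -0.001  0.   ] q [-0.72  0.16  2.08  0.    0.9   1.12] t 45.45 op 0.403
expected sleeve0 px [[ 282.8647899  -133.08322996]
 [ 232.50713638 -159.69139659]
 [ 333.43337846 -159.88991809]]
```

View pics/ins1z.png

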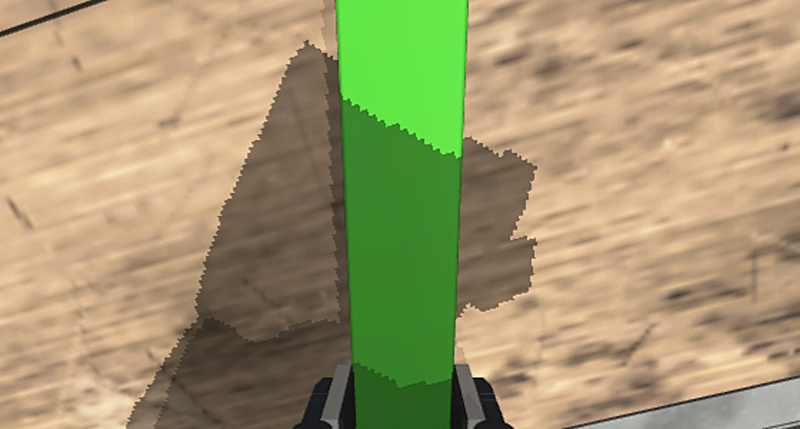

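Scaled: 0.05 m is 50, 0.04 m is 40.

```bash
python3 inch.py '[[[-1, 0, 30, 0, 0, 0, 0.3], [-1, 0, 30, 0, 0, 0, 0.3], [10, 0, 30, 0, 0, 0, 0.3], [20, 0, 30, 0, 0, 0, 0.3], [30, 0, 30, 0, 0, 0, 0.3], [40, 0, 30, 0, 0, 0, 0.3], [50, 0, 30, 0, 0, 0, 0.3], [50, 0, 30, 0, 0, 0, 0.3]]]' 50
python3 - <<'E'
from h import *
O=np.array([.6248,-.307]);X=np.array([.9641,-.2656]);p=O+X*-.0577; go([p[0],p[1],.026],74.6)
t=cam("top");print(find(t,"green",.036))
E
```

```text
time: 46.45
eef_pos: [0.496, -0.2718, 0.0254]
tcp_rot: [0.991, -0.134, 0.0, 0.0]
contact_force: [-0.1, 0.9, -0.8]
opening: 0.404
finger_force: 50.7
d [ 0.0758 -0.0003 -0.0006] rv [ 0. -0. -0.] q [-0.68  0.31  1.97 -0.    0.86  1.16] t 46.45 op 0.404
[(array([507.3,  44. ]), array([ 36. , 221.2]), 177.2, array([508.1,  43.7])), (array([ 598.3, -300.3]), array([37.9, 53. ]), 171.6, array([ 600.2, -300.7]))]
```

Scaled: 0.024 m is 24, 0.074 m is 74.

```bash
python3 inch.py '[[[12, 0, 0, 0, 0, 0, 0.3], [24, 0, 0, 0, 0, 0, 0.3], [36, 0, 0, 0, 0, 0, 0.3], [48, 0, 0, 0, 0, 0, 0.3], [60, 0, 0, 0, 0, 0, 0.3], [68, 0, 0, 0, 0, 0, 0.3], [74, 0, 0, 0, 0, 0, 0.3], [74, 0, 0, 0, 0, 0, 0.3]]]' 50
```

```text
time: 47.5
eef_pos: [0.5668, -0.2912, 0.0253]
tcp_rot: [0.991, -0.134, -0.0, 0.0]
contact_force: [-1.2, 0.1, -0.9]
opening: 0.401
finger_force: 50.7
```

Scaled: 0.005 m is 5, 0.003 m is 3.

```bash
python3 inch.py '[[[3, 0, 0, 0, 0, 0, 0.3], [5, 0, 0, 0, 0, 0, 0.3], [5, 0, 0, 0, 0, 0, 0.3]]]' 50;  python3 inch.py '[[[2, 0, 0, 0, 0, 0, 0.3], [4, 0, 0, 0, 0, 0, 0.3], [4, 0, 0, 0, 0, 0, 0.3]]]' 50
```

```text
time: 47.88
eef_pos: [0.5704, -0.2921, 0.0248]
tcp_rot: [0.991, -0.134, -0.001, -0.0]
contact_force: [-2.6, 0.8, 0.3]
opening: 0.406
finger_force: 50.8
time: 48.25
eef_pos: [0.5704, -0.2919, 0.0232]
tcp_rot: [0.991, -0.134, -0.006, -0.002]
contact_force: [-12.0, 3.1, 1.6]
opening: 0.402
finger_force: 51.0
```

Scaled: 0.001 m is 1, -0.17 m is -170.

```bash
python3 inch.py '[[[0, 0, 1, 0, 0, 0, 0.3], [0, 0, 1, 0, 0, 0, 0.6], [0, 0, 1, 0, 0, 0, 0.65], [0, 0, 1, 0, 0, 0, 0.65], [0, 0, -50, 0, 0, 0, 0.65], [-30, 0, -110, 0, 0, 0, 0.75], [-60, 0, -170, 0, 0, 0, 0.75], [-60, 0, -170, 0, 0, 0, 0.75]]]' 50
python3 - <<'E'
from h import *
s=ctrl.get_state();print(s["eef_pos"])
r=cam("wrist"); t=cam("top")
for q in (r,t):
  for a in find(q,"green",.034):
    d=a[0]/1000-[.6434,-.2395]; print(a[:3],"case x,y",d@[.9641,-.2656],d@[.2656,.9641])
go([.466,.0476,.15],86.9);go([.466,.0476,.1],86.9)
E
```

```text
time: 49.25
eef_pos: [0.519, -0.279, 0.2016]
tcp_rot: [0.991, -0.134, 0.005, 0.003]
contact_force: [0.6, -0.2, -0.3]
opening: 0.749
finger_force: 0.0
[ 0.51896731 -0.27899968  0.20163481]
(array([517.6,  19.9]), array([ 33.8, 210.4]), 176.9) case x,y -0.1901804199999999 0.21667505999999997
(array([ 565., -290.]), array([ 35.4, 126.7]), 164.6) case x,y -0.06217264000000002 -0.06951009
(array([507.5,  44.3]), array([ 35.6, 221.5]), 176.9) case x,y -0.20639847 0.23751653999999994
(array([ 593.2, -294.8]), array([26.9, 65.8]), 159.6) case x,y -0.0337101399999999 -0.06664784999999998
d [-0.137  -0.3001  0.0463] rv [ 0.002 -0.004 -0.215] q [-0.67  0.12  1.83  0.    1.18  1.17] t 49.35 op 0.753
d [-0.1372 -0.3002  0.0963] rv [ 0.002 -0.004 -0.215] q [-0.67  0.12  1.83  0.    1.18  1.17] t 49.35 op 0.753
```

```bash
python3 inch.py '[[[-20, -50, 0, 0, 0, -1, 0.75], [-50, -110, 0, 0, 0, -2.15, 0.75], [-80, -170, 0, 0, 0, -2.15, 0.75], [-110, -230, 20, 0, 0, -2.15, 0.75], [-130, -280, 50, 0, 0, -2.15, 0.75], [-137, -300, 80, 0, 0, -2.15, 0.75], [-137, -300, 80, 0, 0, -2.15, 0.75], [-137, -300, 80, 0, 0, -2.15, 0.75]]]'
python3 - <<'E'
from h import *
r=cam("wrist"); print(*find(r,"green",.01),sep="\n")
go([.466,.0475,-.001],86.9)
E
```

```text
time: 50.35
eef_pos: [0.4652, 0.0479, 0.1145]
tcp_rot: [1.0, -0.027, -0.001, 0.0]
contact_force: [-0.4, -1.0, -0.4]
opening: 0.749
finger_force: 0.0
(array([509.2,  46.5]), array([ 35.5, 222.7]), 177.0, array([531.7,  45.4]))
d [ 0.000e+00 -1.000e-04  1.165e-01] rv [ 0.    -0.    -0.001] q [-0.12 -0.04  2.17 -0.    1.02  1.51] t 50.4 op 0.75
```

Scaled: -0.001 m is -1, 0.117 m is 117.

```bash
python3 inch.py '[[[0, -1, 50, 0, 0, 0, 0.75], [0, -1, 90, 0, 0, 0, 0.75], [0, -1, 114, 0, 0, 0, 0.75], [0, -1, 117, 0, 0, 0, 0.75], [0, -1, 117, 0, 0, 0, 0.7], [0, -1, 117, 0, 0, 0, 0.55], [0, -1, 117, 0, 0, 0, 0.35], [0, -1, 117, 0, 0, 0, 0.35], [0, -1, 117, 0, 0, 0, 0.35]]]' 50
python3 inch.py '[[[0, 0, -60, 0, 0, 0, 0.3], [0, 0, -120, 0, 0, 0, 0.3], [0, 0, -120, 0, 0, 0, 0.3], [0, 0, -120, 0, 0, 0, 0.3]]]' 50
python3 - <<'E'
from h import *
r=cam("wrist"); s=ctrl.get_state();print(s["eef_pos"])
print(*find(r,"green",s["eef_pos"][2]+.011),sep="\n")
O=np.array([.662,-.172]);X=np.array([.9641,-.2656])
p=O+X*-.185; go([p[0],p[1],.12],74.6); go([p[0],p[1],.06],74.6)
E
```

```text
time: 51.52
eef_pos: [0.4667, 0.0488, -0.0]
tcp_rot: [1.0, -0.027, 0.002, 0.0]
contact_force: [-0.9, -1.2, 7.6]
opening: 0.407
finger_force: 50.6
time: 52.02
eef_pos: [0.4646, 0.0492, 0.118]
tcp_rot: [1.0, -0.027, -0.0, -0.0]
contact_force: [-0.8, -0.8, -0.9]
opening: 0.402
finger_force: 50.2
[0.46379107 0.04923428 0.11684635]
(array([496.6,  47.5]), array([ 35.2, 181.9]), 177.0, array([522.9,  46.1]))
d [ 0.0291  0.1708 -0.0033] rv [0.    0.003 0.215] q [-0.11 -0.05  2.17  0.    1.02  1.51] t 52.08 op 0.403
d [0.0293 0.1708 0.0567] rv [0.    0.003 0.215] q [-0.11 -0.05  2.17  0.    1.02  1.51] t 52.08 op 0.403
```

```bash
python3 inch.py '[[[10, 60, 0, 0, 0, 0.8, 0.3], [20, 120, 0, 0, 0, 1.6, 0.3], [29, 171, 0, 0, 0, 2.15, 0.3], [29, 171, 30, 0, 0, 2.15, 0.3], [29, 171, 57, 0, 0, 2.15, 0.3], [29, 171, 57, 0, 0, 2.15, 0.3], [29, 171, 57, 0, 0, 2.15, 0.3]]]' 50
python3 - <<'E'
from h import *
s=ctrl.get_state();print(s["eef_pos"])
r=cam("wrist")
print(*find(r,"green",s["eef_pos"][2]+.011),sep="\n")
O=np.array([.662,-.172]);X=np.array([.9641,-.2656])
for q in(-.185,-.0577):
  p=O+X*q; go([p[0],p[1],.026],74.6)
E
```

```text
time: 52.95
eef_pos: [0.4846, -0.123, 0.0609]
tcp_rot: [0.991, -0.134, -0.001, -0.0]
contact_force: [0.3, 0.3, -0.6]
opening: 0.406
finger_force: 50.3
[ 0.48457548 -0.12301989  0.06094441]
(array([ 546. , -250.8]), array([27.6, 58.9]), 164.6, array([ 545.5, -247. ]))
(array([ 516. , -131.4]), array([ 34.9, 180.4]), 164.6, array([ 541. , -138.2]))
d [-0.0017  0.      0.0358] rv [ 0.    -0.001 -0.   ] q [-0.45  0.12  2.12  0.    0.91  1.39] t 53.0 op 0.403
d [0.1256 0.     0.0359] rv [ 0.    -0.001 -0.   ] q [-0.45  0.12  2.12  0.    0.91  1.39] t 53.0 op 0.403
```

Scaled: 0.05 m is 50, 0.04 m is 40.

```bash
python3 inch.py '[[[-2, 0, 35, 0, 0, 0, 0.3], [-2, 0, 35, 0, 0, 0, 0.3], [10, 0, 35, 0, 0, 0, 0.3], [20, 0, 35, 0, 0, 0, 0.3], [30, 0, 35, 0, 0, 0, 0.3], [40, 0, 35, 0, 0, 0, 0.3], [50, 0, 35, 0, 0, 0, 0.3], [50, 0, 35, 0, 0, 0, 0.3]]]' 50
python3 - <<'E'
from h import *
O=np.array([.662,-.172]);X=np.array([.9641,-.2656]);p=O+X*-.0577; go([p[0],p[1],.026],74.6)
E
```

```text
time: 54.0
eef_pos: [0.5339, -0.1369, 0.0264]
tcp_rot: [0.991, -0.134, 0.0, 0.0]
contact_force: [-0.5, 0.4, -0.2]
opening: 0.403
finger_force: 50.3
d [ 0.0752 -0.0002  0.0005] rv [ 0.    -0.001 -0.   ] q [-0.44  0.28  2.   -0.    0.86  1.4 ] t 54.0 op 0.403
```

Scaled: 0.074 m is 74, 0.068 m is 68.

```bash
python3 inch.py '[[[12, 0, 1, 0, 0, 0, 0.3], [24, 0, 1, 0, 0, 0, 0.3], [36, 0, 1, 0, 0, 0, 0.3], [48, 0, 1, 0, 0, 0, 0.3], [60, 0, 1, 0, 0, 0, 0.3], [68, 0, 1, 0, 0, 0, 0.3], [74, 0, 1, 0, 0, 0, 0.3], [74, 0, 1, 0, 0, 0, 0.3]]]' 50; python3 inch.py '[[[3, 0, 0, 0, 0, 0, 0.3], [5, 0, 0, 0, 0, 0, 0.3], [5, 0, 0, 0, 0, 0, 0.3]]]' 50
```

```text
time: 55.0
eef_pos: [0.6046, -0.1564, 0.0253]
tcp_rot: [0.991, -0.134, 0.0, 0.0]
contact_force: [0.6, -0.7, 0.1]
opening: 0.402
finger_force: 50.3
time: 55.38
eef_pos: [0.6063, -0.1566, 0.024]
tcp_rot: [0.991, -0.134, -0.004, -0.001]
contact_force: [-6.7, 1.2, 0.6]
opening: 0.403
finger_force: 50.4
```

Scaled: 0.003 m is 3, -0.22 m is -220.

```bash
python3 inch.py '[[[3, 0, 0, 0, 0, 0, 0.3], [3, 0, 0, 0, 0, 0, 0.3], [3, 0, 1, 0, 0, 0, 0.3], [3, 0, 1, 0, 0, 0, 0.6], [3, 0, 1, 0, 0, 0, 0.65], [3, 0, 1, 0, 0, 0, 0.65], [3, 0, -50, 0, 0, 0, 0.65], [-30, 0, -110, 0, 0, 0, 0.75], [-60, 0, -180, 0, 0, 0, 0.75], [-100, 0, -220, 0, 0, 0, 0.75]]]' 50
python3 inch.py '[[[-30, 0, -30, 0, 0, 0, 1], [-30, 0, -30, 0, 0, 0, 1], [-30, 0, -30, 0, 0, 0, 1]]]'
python3 - <<'E'
from h import *
r=cam("wrist","end1"); t=cam("top","end2")
for a in find(r,"green",.034):
    d=a[0]/1000-[.6434,-.2395]; print(a[:3],"case x,y",d@[.9641,-.2656],d@[.2656,.9641])
print(find(t,"amber"),find(t,"red",.325,15),find(t,"green"))
a=cv2.imread("pics/end1.png")[:300];b=cv2.imread("pics/end2.png")[90:310]
cv2.imwrite("pics/end.png",np.vstack([a,b]))
E
```

```text
time: 56.62
eef_pos: [0.5209, -0.1334, 0.2386]
tcp_rot: [0.991, -0.134, 0.002, 0.001]
contact_force: [1.0, -0.8, 0.8]
opening: 0.747
finger_force: 0.0
time: 57.0
eef_pos: [0.4918, -0.1252, 0.2649]
tcp_rot: [0.991, -0.134, -0.0, -0.0]
contact_force: [0.3, 0.5, 0.3]
opening: 1.0
finger_force: 0.0
(array([ 602.2, -155.1]), array([ 35.5, 128.2]), 164.5) case x,y -0.062137559999999904 0.07042732000000003
(array([ 565.7, -289.2]), array([ 35.6, 129.1]), 164.5) case x,y -0.061710249999999876 -0.06855288999999998
[(array([592.7, 403.9]), array([ 99.4, 102.9]), 101.3, array([584.3, 397.9]))] [(array([654.1, 414.1]), array([15.6, 35.1]), 100.1, array([654.1, 413.9]))] [(array([ 564.8, -294. ]), array([ 38.5, 129.4]), 164.3, array([ 564.7, -294.5])), (array([ 627. , -164.3]), array([38.1, 78.1]), 163.4, array([ 627. , -165.2]))]
```

View pics/end.png

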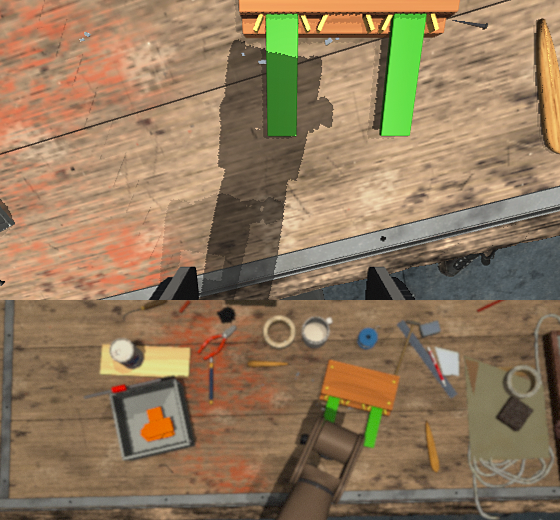

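```bash
python3 -c "
from plant import ctrl
print(ctrl.sign_off())"
```

```text
the job is handed in; nothing more can be done
None
```

I handed the job in with the lid standing at about 76°, all four amber pieces in the box, and both green strips fully home in sleeves 0 and 2; after the second amber drop the gripper accidentally pushed the lid to about 101°, so I set it back before dropping the last two.

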